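# Free a ratchet clamp, load the full tube rack and clamp it

## Task

The jaw of the rack clamp has been ratcheted too far forward for a rack to fit: flip the yellow-knobbed pawl to release it and draw the blue jaw right back. Set the full green tube rack flat in the clamp's bay, then push the jaw up until the rack is held snug between jaw and end stop, and leave with the pawl flipped back to locked. Keep the green rack upright, and leave the orange rack, tip box and bottle where they stand.

Things in the scene. Friction and masses are not known exactly. Their poses are not given: they have to be found in the camera images.
- clamp: Rack clamp fixed to the bench, grey base plate 100 (x) x 370 (y) x 12 mm. Origin: centre of its underside on the bench; z up; +y is the direction in which the jaw closes, towards the fixed aluminium end stop (80 wide, top 55 mm above the bench, inner face at y = +165 mm). Two side rails along y from y = -40 to the stop, tops 18 mm above the bench, inner faces at x = +-33 mm. Bay floor 12 mm above the bench.
- bay (a point): Point on the bay floor where the centre of the rack's underside belongs when the rack is clamped against the stop: 105 mm along +y of the clamp origin, 12 mm above the bench; axes as the clamp's. The rack lies there with its long side along the clamp's y, either way round, 5 mm free on each side between the rails.
- jaw (a joint): Slide of the blue jaw, m, 0 = fully back (bay 150 mm long), grows towards the end stop, at most 0.088. Bay length = 150 mm minus this value, so 0.030 = snug on the 120 mm rack. Starts between 0.050 and 0.084. Slide friction about 2 N; the jaw stays where it is left. With the pawl locked it moves forward only, clicking over teeth of 10 mm pitch (under 10 N), and backs at most 10 mm before a tooth holds it; with the pawl released it slides both ways.
- jaw_grip (a point): Grip point of the black upright fin on the jaw, 68 mm above the bench, at clamp y = -19 mm plus the jaw value. The fin is 16 (x) x 30 (y) mm, from 36 to 86 mm above the bench, to be pinched from above across its 16 mm. The jaw's pressing face is 34 mm along +y of this point; jaw plate 60 wide, top 54 mm above the bench.
- pawl (a joint): Pawl hinge, rad, about the clamp's x axis. 0 = locked, knob leaning 43 deg towards the jaw (+y); it may rest up to 0.25 when on top of a tooth. 1.5 = released, knob leaning 43 deg the other way (-y). It balances upright at about 0.75 and falls by its own weight to the nearer side (under 1 N at the knob moves it), and stays there.
- pawl_knob (a point): Centre of the yellow ball knob, 25 mm in diameter, at the end of the pawl's lever, a 9 mm rod 75 mm long from the pivot; 97 mm above the bench when locked in a valley (up to 110 on a tooth) or released, 117 mm when upright.
- pawl_pivot (a point): Pivot of the pawl, 42 mm above the bench at clamp y = -105 mm; axes as the clamp's. Side cheeks of the pivot reach x = +-28 mm and 56 mm above the bench, y from -122 to -88 mm.
- rack_green: The green tube rack full of white-capped tubes (one rigid piece): 120 (its x) x 56 (its y) x 48 mm, caps to 60 mm, about 0.26 kg. Origin: centre of its underside, z up. Loose on the bench to one side of the clamp; grip across its 56 mm.
- rack_orange: Orange rack of the same size, empty, to be left alone. Origin: centre of underside.
- tip_box: Lilac closed box 87 x 117 x 63 mm, to be left alone. Origin: centre of underside.
- bottle: White jar 52 mm in diameter, 85 mm tall, to be left alone. Origin: centre of underside.

How it is judged:
By the outcome, as a careful person would: the job done as asked, in the order asked, and still so for the second after the job is handed in, with the robot touching nothing.
It also fails if it takes over 67 s, if anything falls off the work surface, if the arm or the gripper's body presses on something with over 40 N, if the wrist force passes 120 N, or if a joint passes its speed limit or range.

## Robot

A 6-joint arm with a two-finger parallel gripper is mounted at the origin on the work surface. World frame = base frame: x ahead of the robot, y to its left, z up, the work surface at z = 0. Lengths are in m, angles in rad, forces in N, time in s.
With the tool pointing down it reaches from about 0.25 to 0.725 m from the base axis. Payload 4 kg.
Tool frame: the origin (TCP) lies on the centre line of the jaws, within the pads' length; the fingertips stand 11 mm ahead of it and the grasp point (between the pads) lies 8 mm behind it; z points along the fingers, x is the direction in which the jaws open and shut, and the axes are right-handed (so a half turn about z gives the same grasp; the last joint's range is limited). The gripper opens to 85 mm and grips with 20 to 120 N. Pads are 22 mm wide; open, the fingers measure 114 mm over their backs; the gripper's body (76 mm by 85 mm) begins 54 mm behind the grasp point. The pads swing forward as they close: fully open they stand 13 mm farther back than shut.
Start: joints at [1.321, 0.241, 0.005, 1.335, 0, 1.571], TCP at [0.124, 0.484, 0.242] pointing down, gripper open.
Joint ranges: [-2.72, 2.72], [-1.05, 1.87], [-1.09, 1.28], [-1.99, 2.15], [-1.42, 1.44], [-3.14, 3.14]. Speed limits (rad/s): [2.79, 2.79, 3.14, 3.14, 3.14, 3.14].

## Interface

Orientations are given as a unit quaternion [x, y, z, w].
In Python, from workcell import bot, viewer, order gives the robot as it stands. The module is installed in compiled form; this text tells all that it offers.
- The arm moves only by the tool send_rows, never from a script. Its argument "increments" is a list that holds one entry, the list of rows, each a list of 4 numbers: the shift along the tool's x, y, z in m, then the turn about the tool's z in degrees. A call has exactly 8 rows; each row shifts and turns the pose as measured when the row begins, along the tool's axes as they then stand; what a row does not reach is not made up. A row lasts 1/10 s, in which the tool goes at most 50 mm and 8.59 degrees, less where a joint would pass 70% of its speed; a pose out of reach is approached as far as the arm can. A call is refused whole if a number of a shift passes 0.05 or a number of a turn 8.59, either way. A call with a gripper value outside its range is refused whole. "hand" is the closure, from -1 (fully open) to 1 (shut), so that 0 is half open, set as the call begins (left out, the last holds). The fingers move at their own pace and stop on an object; the grip force is fixed at half the most. Time passes only in rows, so rows that do not move let the fingers close, or fill a call up. It gives the time, the measured TCP pose, the force and the opening at its end, in the units of the state.
- bot.get_obs(): the state, without advancing time (a new reading comes with each control period).
- viewer.camera(name): name is "scene" or "top"; returns a dict with "image" (420x560x3 uint8, red, green, blue), "range_z" (420x560 float32, m along the optical axis (not along the pixel's ray), 0 where there is no reading), "camera_matrix" (3x3 intrinsics, pixels), "eye" and "rotation" of the camera in the world. Camera axes: x right, y down, z forward; pixel columns grow to the right and rows downward; lengths in m; the calibration is good to about 2 mm. A picture is of the moment at which its call begins.
- order.job_done(): hands the job in, once; it reports no verdict.
The state is a dict: "clock": time; "joint_pos": joint angles; "joint_vel": joint speeds; "tau": joint torques, N m; "eef_pos": TCP position; "tool_rot": TCP orientation; "ft_force": force on the tool from outside, world axes, zero at the start; "ft_torque": the same for the moment, N m; "grip_width": finger opening in m.
Only numpy, scipy, OpenCV 4.12 (cv2) and the standard library are available. Lean on these libraries where they do the work, as an engineer would, in place of code of your own. Each camera call takes 0.05 s, during which the arm holds its last target.

## Working session

There is one attempt and no reset: what is moved stays moved. The work goes in short steps, Python scripts to look and compute and a tool call to move; the robot and the scene stay as the last step left them, time stands still between calls to the robot, and variables do not carry over. Pictures are saved under pics/ and viewed, and the job is handed in when it is done.

Besides the shell and the picture viewer there is one more tool, called after "Emit:" by a JSON object that holds its "api" and its "payload", one argument or row to a line. send_rows: Moves the arm, as the interface text tells. Its arguments: {"type":"object","properties":{"increments":{"type":"array","items":{"type":"array","items":{"type":"array","items":{"type":"number"}}}},"hand":{"type":"number"}},"required":["increments"]}

```bash
mkdir -p pics
cat > h.py <<'E'
import numpy as np, cv2, pickle
from workcell import bot, viewer, order
def snap(name,tag):
    c=viewer.camera(name); pickle.dump(c,open(f'pics/{tag}.pkl','wb'))
    cv2.imwrite(f'pics/{tag}.png',cv2.cvtColor(c['image'],cv2.COLOR_RGB2BGR)); return c
def load(tag): return pickle.load(open(f'pics/{tag}.pkl','rb'))
def cloud(c):
    K=c['camera_matrix'];z=c['range_z'];v,u=np.mgrid[:z.shape[0],:z.shape[1]]
    P=np.stack([(u-K[0,2])/K[0,0]*z,(v-K[1,2])/K[1,1]*z,z],-1)
    W=P@np.array(c['rotation']).T+np.array(c['eye']); W[z==0]=np.nan; return W
E
python3 - <<'E'
from h import *
for n in('scene','top'):
    c=snap(n,n+'0'); print(c['eye'],c['rotation'],c['camera_matrix'])
print(bot.get_obs())
E
```

```text
[1.22947614 0.3408495  0.88327141] [ 0.51184553  0.76862604 -0.32257673 -0.20777976] [[499.20074149   0.         284.05073544]
 [  0.         499.20074149 219.07359752]
 [  0.           0.           1.        ]]
[0.38976582 0.00586444 1.07084749] [-0.70307064  0.70957992 -0.03394012  0.0321881 ] [[482.83826141   0.         277.60646009]
 [  0.         482.83826141 210.12806444]
 [  0.           0.           1.        ]]
{'clock': 0.1, 'joint_pos': array([1.32102043e+00, 2.41329387e-01, 3.86958938e-03, 1.33518192e+00,
       2.57092847e-05, 1.57077784e+00]), 'joint_vel': array([ 0.00113464, -0.00308188,  0.00221329, -0.00010441, -0.00014518,
        0.00049432]), 'tau': array([-3.94223662e-04, -3.73138225e+01,  2.53009969e+01,  1.08519854e-02,
        1.05207405e-05, -1.14987068e-05]), 'eef_pos': array([0.12345441, 0.48396949, 0.24151013]), 'tool_rot': array([ 7.89673306e-01,  6.13526869e-01, -7.36523857e-04,  5.55933059e-04]), 'ft_force': array([ 0.81533019, -0.23172425, -0.81485827]), 'ft_torque': array([-0.01462349, -0.01446514,  0.00961669]), 'grip_width': 0.08497826013887515}
```

Rotation is a quaternion.

```bash
sed -i "s/W=P@np.array(c\['rotation'\]).T/W=P@Rotation.from_quat(c['rotation']).as_matrix().T/; 1a from scipy.spatial.transform import Rotation" h.py
python3 - <<'E'
from h import *
W=cloud(load('top0'));print(W[::60,::80].round(3)[...,2])
W=cloud(load('scene0'));print(W[::60,::80].round(3)[...,2])
E
```

```text
[[-0.755 -0.75  -0.747 -0.749 -0.747 -0.747 -0.755]
 [-0.003  0.001 -0.001 -0.001 -0.001  0.002  0.   ]
 [ 0.001  0.003 -0.003 -0.    -0.001 -0.    -0.001]
 [-0.001 -0.002  0.003  0.012  0.015 -0.003  0.001]
 [ 0.004  0.002 -0.001  0.002 -0.001  0.001  0.004]
 [ 0.     0.001  0.002  0.004 -0.002  0.001  0.001]
 [ 0.003 -0.004  0.001  0.001  0.    -0.003 -0.   ]]
[[ 0.135 -0.343  0.104 -0.094 -0.071  0.391  0.262]
 [-0.059  0.129 -0.004 -0.006  0.257 -0.002 -0.158]
 [-0.275 -0.009 -0.001 -0.004  0.01  -0.004  0.02 ]
 [ 0.08  -0.001 -0.005  0.063  0.    -0.002  0.   ]
 [-0.003 -0.004 -0.     0.009 -0.006  0.     0.001]
 [-0.002 -0.001 -0.001 -0.001 -0.002  0.048  0.   ]
 [-0.757 -0.002  0.    -0.    -0.004 -0.002 -0.003]]
```

View pics/top0.png

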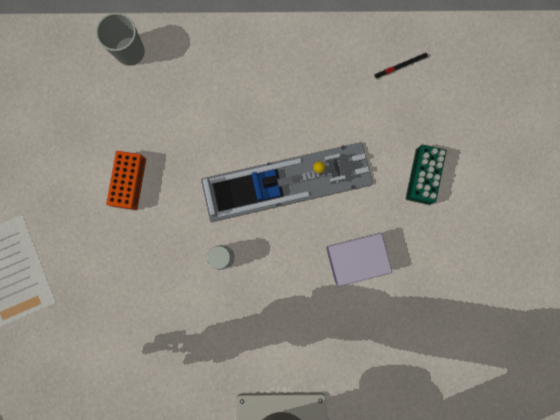

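View pics/scene0.png

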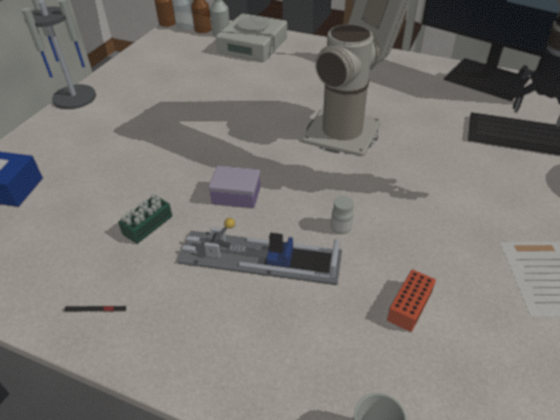

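The top view shows the clamp centre near (287,180) with its stop at the left (208,197), the yellow knob at (319,168) and the blue jaw at (268,183). The green rack is at (428,175), the orange rack at (126,180), the bottle at (220,257) and the tip box at (360,259). Next I'll measure the poses.

```bash
cat > m.py <<'E'
from h import *
import sys
W=cloud(load(sys.argv[1])); im=load(sys.argv[1])['image']
hsv=cv2.cvtColor(im,cv2.COLOR_RGB2HSV)
for n,(u,v) in dict(base=(280,400),stop=(208,197),knob=(319,168),green=(428,175),orange=(126,180),bottle=(220,257),tip=(360,259)).items(): print(n,W[v,u].round(4))
def rect(n,mask):
    k=cv2.connectedComponentsWithStats(mask.astype(np.uint8)); i=1+np.argmax(k[2][1:,4]); m=k[1]==i
    p=W[m]; p=p[~np.isnan(p[:,0])]; r=cv2.minAreaRect((p[:,:2]*1000).astype(np.float32)); print(n,m.sum(),np.round(r[0],1),np.round(r[1],1),round(r[2],2),'z',np.percentile(p[:,2],[5,50,95]).round(4),'mean',p.mean(0).round(4))
z=W[...,2]; v,u=np.mgrid[:420,:560]
box=lambda a,b,c,d:(u>a)&(u<b)&(v>c)&(v<d)
rect('green',box(395,460,130,220)&(z>.035))
rect('greenbody',box(395,460,130,220)&(z>.035)&(z<.053))
rect('orange',box(95,160,140,220)&(z>.035))
rect('tip',box(315,410,220,300)&(z>.05))
rect('bottle',box(195,260,235,290)&(z>.07))
rect('base',box(190,385,130,230)&(z>.007))
rect('stop',box(190,225,165,230)&(z>.045))
h=hsv[...,0];s=hsv[...,1];val=hsv[...,2]
rect('knob',box(190,385,130,230)&(h>18)&(h<32)&(s>150))
rect('jaw',box(190,385,130,230)&(h>100)&(h<125)&(s>120)&(z>.045)&(z<.06))
rect('fin',box(240,300,160,205)&(z>.075))
E
python3 m.py top0
python3 - <<'E'
from h import *
im=cv2.imread('pics/top0.png')[135:230,195:460]; cv2.imwrite('pics/crop0.png',cv2.resize(im,None,fx=3,fy=3,interpolation=cv2.INTER_CUBIC))
E
```

```text
base [0.0837 0.0015 0.011 ]
stop [0.5145 0.1503 0.0534]
knob [ 0.5628 -0.0803  0.1191]
green [ 0.557  -0.3174  0.0567]
orange [0.5533 0.3263 0.0487]
bottle [0.3877 0.1211 0.0834]
tip [ 0.3808 -0.1678  0.0601]
green 1508 [ 562.4 -320.9] [ 57.6 121.4] 76.86 z [0.0428 0.0489 0.0614] mean [ 0.5605 -0.3181  0.0509]
greenbody 1042 [ 562.4 -320.9] [ 57.6 121.4] 76.86 z [0.041  0.0475 0.0513] mean [ 0.5598 -0.3165  0.0472]
orange 1524 [555.3 332.6] [ 57.6 120. ] 80.74 z [0.0433 0.0481 0.0514] mean [0.5542 0.3311 0.0478]
tip 2347 [ 380.1 -167.3] [ 87.  117.5] 13.65 z [0.0595 0.0629 0.0659] mean [ 0.3801 -0.1661  0.0628]
bottle 416 [386.9 124.7] [44.9 45.1] 78.1 z [0.0821 0.0851 0.088 ] mean [0.3869 0.1244 0.085 ]
base 7391 [552.7 -17.2] [100.7 369.7] 12.44 z [0.0094 0.0139 0.0564] mean [ 0.5504 -0.0162  0.0221]
stop 221 [515.2 149.2] [78.5 12.5] 12.5 z [0.05   0.0545 0.0579] mean [0.5145 0.1486 0.0543]
knob 103 [566.2 -80.1] [21.6 21.8] 40.42 z [0.1096 0.1141 0.119 ] mean [ 0.5658 -0.0799  0.1143]
jaw 151 [537.2  47.2] [57.4 11.8] 12.52 z [0.0495 0.0537 0.0565] mean [0.5369 0.0471 0.0536]
fin 117 [544.6  20.3] [16.4 29.6] 12.35 z [0.0799 0.0853 0.0887] mean [0.5437 0.0203 0.0852]
```

View pics/crop0.png

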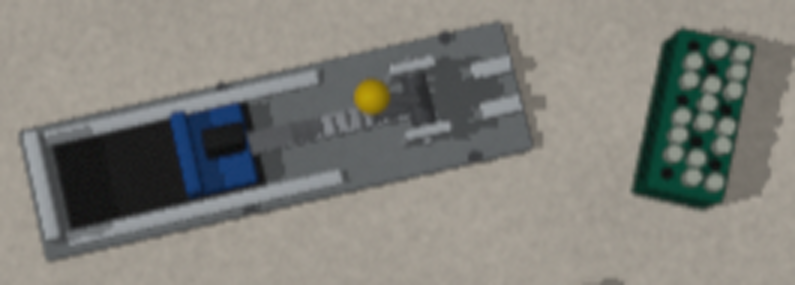

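```bash
cat >> h.py <<'E'
O=np.array([.5527,-.0172]); A=np.radians(12.44)
XC=np.array([np.cos(A),np.sin(A)]); YC=np.array([-np.sin(A),np.cos(A)])
def c2w(x,y): return O+x*XC+y*YC
def w2c(p): d=np.array(p[:2])-O; return np.array([d@XC,d@YC])
def yaw(q): x=Rotation.from_quat(q).as_matrix()[:,0]; return np.degrees(np.arctan2(x[1],x[0]))
def plan(xy,z,yw,n):
    o=bot.get_obs(); p=np.array(o['eef_pos']); y0=yaw(o['tool_rot']); dy=-((yw-y0+180)%360-180)
    t=np.array([*xy,z]); st=(t-p)/n
    print('pos',p.round(4),'clamp',w2c(p).round(4),'yaw',round(y0,2),'turn',round(dy,2),'f',o['ft_force'].round(1),'w',round(o['grip_width'],4),'t',o['clock'])
    for i in range(n):
        a=np.radians(y0-dy*i/n); print([round(st[0]*np.cos(a)+st[1]*np.sin(a),4),round(st[0]*np.sin(a)-st[1]*np.cos(a),4),round(-st[2],4),round(dy/n,2)])
E
python3 -c "
from h import *
plan(c2w(0,-.034),.2,12.44,16)"
```

```text
pos [0.1235 0.484  0.2415] clamp [-0.3112  0.5819] yaw 75.69 turn 63.25 f [ 0.8 -0.2 -0.8] w 0.085 t 0.1
[np.float64(-0.0256), np.float64(0.0347), np.float64(0.0026), np.float64(3.95)]
[np.float64(-0.0232), np.float64(0.0364), np.float64(0.0026), np.float64(3.95)]
[np.float64(-0.0206), np.float64(0.0379), np.float64(0.0026), np.float64(3.95)]
[np.float64(-0.0179), np.float64(0.0392), np.float64(0.0026), np.float64(3.95)]
[np.float64(-0.0152), np.float64(0.0404), np.float64(0.0026), np.float64(3.95)]
[np.float64(-0.0124), np.float64(0.0413), np.float64(0.0026), np.float64(3.95)]
[np.float64(-0.0095), np.float64(0.0421), np.float64(0.0026), np.float64(3.95)]
[np.float64(-0.0066), np.float64(0.0426), np.float64(0.0026), np.float64(3.95)]
[np.float64(-0.0036), np.float64(0.043), np.float64(0.0026), np.float64(3.95)]
[np.float64(-0.0007), np.float64(0.0431), np.float64(0.0026), np.float64(3.95)]
[np.float64(0.0023), np.float64(0.0431), np.float64(0.0026), np.float64(3.95)]
[np.float64(0.0053), np.float64(0.0428), np.float64(0.0026), np.float64(3.95)]
[np.float64(0.0082), np.float64(0.0423), np.float64(0.0026), np.float64(3.95)]
[np.float64(0.0111), np.float64(0.0417), np.float64(0.0026), np.float64(3.95)]
[np.float64(0.014), np.float64(0.0408), np.float64(0.0026), np.float64(3.95)]
[np.float64(0.0168), np.float64(0.0397), np.float64(0.0026), np.float64(3.95)]
```

Emit:
{"api": "send_rows", "payload": {
  "hand": 1,
  "increments": [
    [[-0.026, 0.035, 0.003, 4], [-0.023, 0.036, 0.003, 4], [-0.021, 0.038, 0.003, 4], [-0.018, 0.039, 0.003, 4], [-0.015, 0.04, 0.003, 4], [-0.012, 0.041, 0.003, 4], [-0.01, 0.042, 0.003, 4], [-0.007, 0.043, 0.003, 4]]
  ]
}}

```text
clock: 0.9
eef_pos: [0.3414, 0.2082, 0.2136]
tool_rot: [0.93, 0.368, -0.002, 0.001]
ft_force: [0.2, 0.6, -0.1]
grip_width: -0.0002
```

```bash
python3 -c "
from h import *
plan(c2w(0,-.030),.17,12.44,8)"
```

```text
pos [0.3414 0.2082 0.2136] clamp [-0.1578  0.2656] yaw 43.18 turn 30.74 f [ 0.2  0.6 -0.1] w -0.0002 t 0.9
[np.float64(-0.0019), np.float64(0.0418), np.float64(0.0055), np.float64(3.84)]
[np.float64(0.0009), np.float64(0.0419), np.float64(0.0055), np.float64(3.84)]
[np.float64(0.0037), np.float64(0.0417), np.float64(0.0055), np.float64(3.84)]
[np.float64(0.0065), np.float64(0.0414), np.float64(0.0055), np.float64(3.84)]
[np.float64(0.0092), np.float64(0.0409), np.float64(0.0055), np.float64(3.84)]
[np.float64(0.0119), np.float64(0.0401), np.float64(0.0055), np.float64(3.84)]
[np.float64(0.0146), np.float64(0.0393), np.float64(0.0055), np.float64(3.84)]
[np.float64(0.0172), np.float64(0.0382), np.float64(0.0055), np.float64(3.84)]
```

Tracking is good.

Emit:
{"api": "send_rows", "payload": {
  "increments": [
    [[-0.002, 0.042, 0.004, 3.84], [0.001, 0.042, 0.004, 3.84], [0.004, 0.042, 0.004, 3.84], [0.0065, 0.0415, 0.004, 3.84], [0.009, 0.041, 0.004, 3.84], [0.012, 0.04, 0.004, 3.84], [0.0145, 0.039, 0.004, 3.84], [0.017, 0.038, 0.004, 3.84]]
  ]
}}

```text
clock: 1.7
eef_pos: [0.5613, -0.0625, 0.178]
tool_rot: [0.995, 0.096, -0.004, 0.001]
ft_force: [0.2, 2.1, 0.8]
grip_width: -0.0
```

```bash
python3 -c "
from h import *
plan(c2w(0,-.030),.109,12.44,1); snap('scene','s1')"
```

```text
pos [ 0.5613 -0.0625  0.178 ] clamp [-0.0014 -0.0461] yaw 11.0 turn -1.44 f [0.2 2.1 0.8] w -0.0 t 1.7
[np.float64(0.001), np.float64(-0.0161), np.float64(0.069), np.float64(-1.44)]
```

View pics/s1.png

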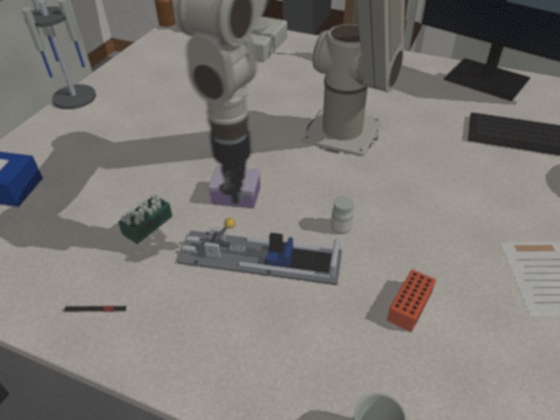

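```bash
python3 -c "
from h import *
c=load('s1')
R=Rotation.from_quat(c['rotation']).as_matrix()
for p in ([.5613,-.0625,.178],[.5613,-.0625,.167],[.566,-.08,.107]):
  q=c['camera_matrix']@(R.T@(np.array(p)-c['eye'])); print(q[:2]/q[2])"
```

```text
[234.6797824  197.83572158]
[235.0997727  201.68502517]
[229.20655544 220.98016213]
```

The fingertips at (233,200) and the knob at (229,222) both match their projected positions. Next I'll come down on the +y side of the knob.

Emit:
{"api": "send_rows", "payload": {
  "increments": [
    [[0.001, -0.018, 0, -1.4], [0, 0, 0.018, 0], [0, 0, 0.018, 0], [0, 0, 0.018, 0], [0, 0, 0.015, 0], [0, 0, 0, 0], [0, 0.01, 0, 0], [0, 0.01, 0, 0]]
  ]
}}

```text
clock: 2.55
eef_pos: [0.5636, -0.0645, 0.1028]
tool_rot: [0.994, 0.109, -0.006, 0.001]
ft_force: [0.7, -0.2, 0.7]
grip_width: 0.0002
```

```bash
python3 -c "
from h import *
plan(c2w(0,-.095),.109,12.44,1); snap('scene','s2')"
```

```text
pos [ 0.5636 -0.0645  0.1028] clamp [ 0.0004 -0.0486] yaw 12.54 turn 0.1 f [ 0.7 -0.2  0.7] w 0.0002 t 2.55
[np.float64(-0.0005), np.float64(0.0464), np.float64(-0.0062), np.float64(0.1)]
```

View pics/s2.png

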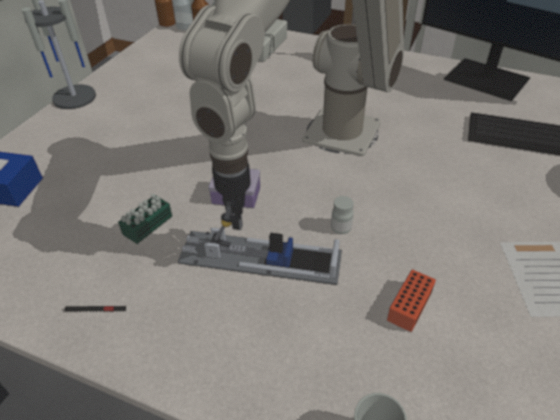

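The fingers (237,220) stand just on the +y side of the knob (227,222), so I'll push.

Emit:
{"api": "send_rows", "payload": {
  "increments": [
    [[0, 0.008, -0.002, 0], [0, 0.008, -0.002, 0], [0, 0.008, -0.001, 0], [0, 0.008, 0, 0], [0, 0.008, 0, 0], [0, 0.008, 0, 0], [0, 0.006, 0, 0], [0, 0, 0, 0]]
  ]
}}

```text
clock: 3.4
eef_pos: [0.5789, -0.1267, 0.1116]
tool_rot: [0.994, 0.106, -0.002, 0.003]
ft_force: [-0.3, -0.6, -0.1]
grip_width: 0.0001
```

Emit:
{"api": "send_rows", "payload": {
  "increments": [
    [[0, 0, -0.03, 0], [0, 0, -0.03, 0], [0, -0.02, -0.02, 0], [0, -0.03, 0, 0], [0, -0.03, 0, 0], [0, -0.03, 0, 0], [0, -0.01, 0, 0], [0, 0, 0, 0]]
  ]
}}

```text
clock: 4.2
eef_pos: [0.5523, -0.0049, 0.1928]
tool_rot: [0.994, 0.106, -0.004, 0.002]
ft_force: [-0.2, -0.5, 0.3]
grip_width: -0.0002
```

```bash
python3 -c "
from h import *
plan(c2w(0,.0384),.109,12.44,1); snap('scene','s3');snap('top','t3')"; python3 m.py t3 | tail -6
```

```text
pos [ 0.5523 -0.0049  0.1928] clamp [0.0023 0.0121] yaw 12.14 turn -0.3 f [-0.2 -0.5  0.3] w -0.0002 t 4.2
[np.float64(-0.0024), np.float64(-0.0263), np.float64(0.0838), np.float64(-0.3)]
orange 1528 [555.4 332.5] [ 58.4 120.4] 80.97 z [0.0431 0.048  0.0515] mean [0.554  0.3311 0.0477]
tip 4318 [ 378.8 -126.4] [ 96.  207.4] 5.25 z [0.0609 0.6734 0.6883] mean [ 0.3843 -0.091   0.4657]
bottle 2233 [386.2  83.3] [128.3  44.8] 88.02 z [0.0847 0.6781 0.6867] mean [0.3844 0.0478 0.5931]
base 12937 [506.2 -27.6] [195.9 369.8] 12.51 z [0.0115 0.6554 0.6723] mean [ 0.4742 -0.0076  0.5263]
stop 223 [516.  149.5] [80.1 12.5] 12.68 z [0.0489 0.0545 0.058 ] mean [0.5147 0.1486 0.0542]
knob 94 [ 586.4 -169.2] [20.4 20.4] 73.01 z [0.1017 0.1056 0.1105] mean [ 0.5855 -0.1688  0.1058]Traceback (most recent call last):
  File "m.py", line 20, in <module>
    rect('jaw',box(190,385,130,230)&(h>100)&(h<125)&(s>120)&(z>.045)&(z<.06))
    ~~~~^^^^^^^^^^^^^^^^^^^^^^^^^^^^^^^^^^^^^^^^^^^^^^^^^^^^^^^^^^^^^^^^^^^^^
  File "m.py", line 7, in rect
    k=cv2.connectedComponentsWithStats(mask.astype(np.uint8)); i=1+np.argmax(k[2][1:,4]); m=k[1]==i
                                                                   ~~~~~~~~~^^^^^^^^^^^^
    return _wrapfunc(a, 'argmax', axis=axis, out=out, **kwds)
    return bound(*args, **kwds)
ValueError: attempt to get argmax of an empty sequence
```

View pics/s3.png

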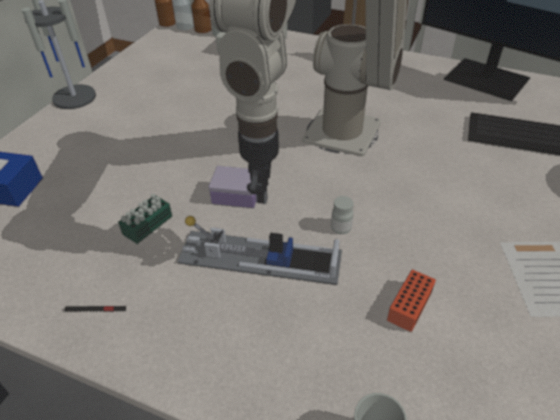

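The knob now leans away at (190,220), so the pawl is released. Next is the fin.

Emit:
{"api": "send_rows", "payload": {
  "hand": 0,
  "increments": [
    [[-0.0023, -0.026, 0.02, -0.3], [0, 0, 0.02, 0], [0, 0, 0.02, 0], [0, 0, 0, 0], [0, 0, 0, 0], [0, 0, 0, 0], [0, 0, 0, 0], [0, 0, 0, 0]]
  ]
}}

```text
clock: 5.1
eef_pos: [0.5491, 0.0113, 0.1338]
tool_rot: [0.995, 0.102, -0.001, 0.003]
ft_force: [-0.0, -0.2, 0.2]
grip_width: 0.0427
```

```bash
python3 -c "
from h import *
plan(c2w(0,.0384),.066,12.44,1); snap('scene','s4')
im=cv2.imread('pics/s4.png')[150:300,170:350]; cv2.imwrite('pics/s4c.png',cv2.resize(im,None,fx=4,fy=4,interpolation=cv2.INTER_CUBIC))"
```

```text
pos [0.5491 0.0113 0.1338] clamp [0.0026 0.0286] yaw 11.7 turn -0.74 f [-0.  -0.2  0.2] w 0.0427 t 5.1
[np.float64(-0.0027), np.float64(-0.0098), np.float64(0.0678), np.float64(-0.74)]
```

View pics/s4c.png

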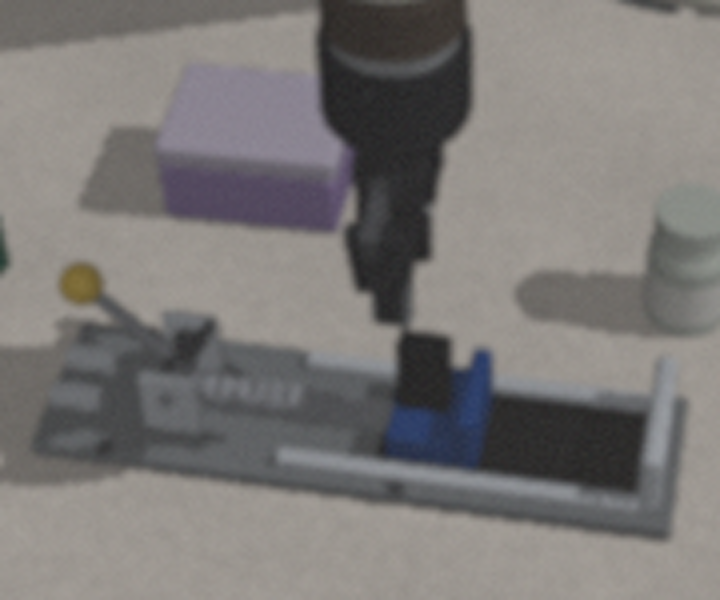

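Emit:
{"api": "send_rows", "payload": {
  "increments": [
    [[-0.0027, -0.009, 0.005, -0.7], [0, -0.002, 0.012, 0], [0, 0, 0.014, 0], [0, 0, 0.014, 0], [0, 0, 0.012, 0], [0, 0, 0.008, 0], [0, 0, 0.003, 0], [0, 0, 0, 0]]
  ]
}}

```text
clock: 5.95
eef_pos: [0.5424, 0.0243, 0.0604]
tool_rot: [0.994, 0.11, -0.001, 0.003]
ft_force: [-0.2, -1.1, -0.1]
grip_width: 0.0426
```

```bash
python3 -c "
from h import *
plan(c2w(0,.0384),.062,12.44,1); snap('scene','s5')
im=cv2.imread('pics/s5.png')[150:300,170:350]; cv2.imwrite('pics/s5c.png',cv2.resize(im,None,fx=4,fy=4,interpolation=cv2.INTER_CUBIC))"
```

```text
pos [0.5424 0.0243 0.0604] clamp [-0.0012  0.0427] yaw 12.68 turn 0.24 f [-0.2 -1.1 -0.1] w 0.0426 t 5.95
[np.float64(0.0012), np.float64(0.0043), np.float64(-0.0016), np.float64(0.24)]
```

View pics/s5c.png

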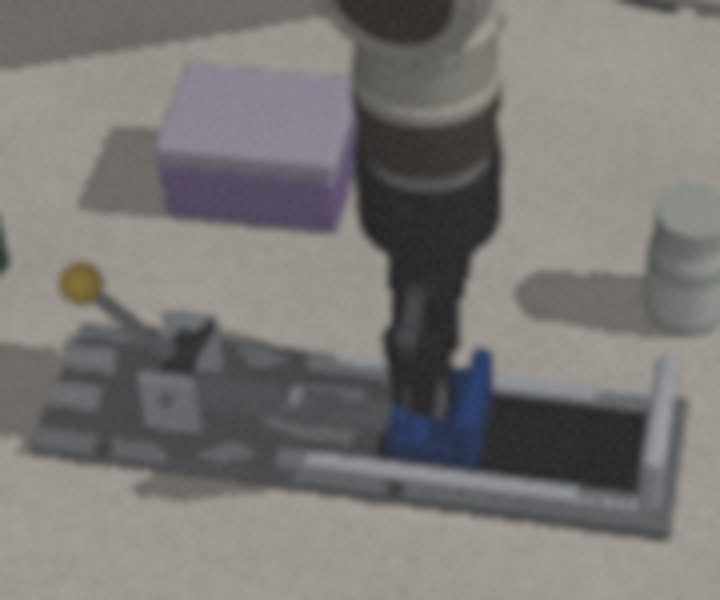

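The fingers straddle the fin at about (430,390) in the crop. I'll correct by 4 mm and close.

Emit:
{"api": "send_rows", "payload": {
  "increments": [
    [[0.001, 0.003, -0.001, 0], [0, 0.001, 0, 0], [0, 0, 0, 0], [0, 0, 0, 0], [0, 0, 0, 0], [0, 0, 0, 0], [0, 0, 0, 0], [0, 0, 0, 0]]
  ]
}}

```text
clock: 6.8
eef_pos: [0.5467, 0.0202, 0.0644]
tool_rot: [0.994, 0.11, 0.002, 0.003]
ft_force: [-0.5, -0.3, 0.2]
grip_width: 0.0425
```

Emit:
{"api": "send_rows", "payload": {
  "hand": 1,
  "increments": [
    [[0, 0, 0, 0], [0, 0, 0, 0], [0, 0, 0, 0], [0, 0, 0, 0], [0, 0, 0, 0], [0, 0, 0, 0], [0, 0.006, 0, 0], [0, 0.006, 0, 0]]
  ]
}}

```text
clock: 7.6
eef_pos: [0.5483, 0.0092, 0.0645]
tool_rot: [0.994, 0.111, 0.001, 0.003]
ft_force: [-0.5, 2.6, 0.8]
grip_width: 0.0153
```

```bash
python3 -c "
from h import *
plan(c2w(0,-.019),.062,12.44,1)"
```

```text
pos [0.5483 0.0092 0.0645] clamp [0.0014 0.0268] yaw 12.73 turn 0.29 f [-0.5  2.6  0.8] w 0.0153 t 7.6
[np.float64(-0.0016), np.float64(0.0458), np.float64(0.0025), np.float64(0.29)]
```

Emit:
{"api": "send_rows", "payload": {
  "increments": [
    [[0, 0.007, 0, 0], [0, 0.007, 0, 0], [0, 0.007, 0, 0], [0, 0.007, 0, 0], [0, 0.006, 0, 0], [0, 0.005, 0, 0], [0, 0.004, 0, 0], [0, 0.003, 0, 0]]
  ]
}}

```text
clock: 8.4
eef_pos: [0.5584, -0.0363, 0.0645]
tool_rot: [0.994, 0.111, 0.001, -0.003]
ft_force: [-3.0, 16.6, 4.7]
grip_width: 0.0152
```

```bash
python3 -c "
from h import *
plan(c2w(0,-.019),.062,12.44,1)"
```

```text
pos [ 0.5584 -0.0363  0.0645] clamp [ 0.0014 -0.0199] yaw 12.78 turn 0.34 f [-3.  16.6  4.7] w 0.0152 t 8.4
[np.float64(-0.0014), np.float64(-0.0009), np.float64(0.0025), np.float64(0.34)]
```

The jaw is at the back stop (16 N). I'll release, rise, and head for the green rack.

Emit:
{"api": "send_rows", "payload": {
  "hand": 0,
  "increments": [
    [[0, 0, 0, 0], [0, 0, 0, 0], [0, 0, 0, 0], [0, 0, -0.01, 0], [0, 0, -0.02, 0], [0, 0, -0.03, 0], [0, 0, -0.04, 0], [0, 0, -0.03, 0]]
  ]
}}

```text
clock: 9.2
eef_pos: [0.5551, -0.0394, 0.1954]
tool_rot: [0.994, 0.111, -0.005, -0.002]
ft_force: [0.4, 0.1, 0.2]
grip_width: 0.0422
```

```bash
python3 -c "
from h import *
plan((.5624,-.3209),.2,76.86,8)"
```

```text
pos [ 0.5551 -0.0394  0.1954] clamp [-0.0024 -0.0222] yaw 12.72 turn -64.14 f [0.4 0.1 0.2] w 0.0422 t 9.2
[np.float64(-0.0069), np.float64(0.0345), np.float64(-0.0006), np.float64(-8.02)]
[np.float64(-0.0116), np.float64(0.0332), np.float64(-0.0006), np.float64(-8.02)]
[np.float64(-0.0161), np.float64(0.0313), np.float64(-0.0006), np.float64(-8.02)]
[np.float64(-0.0203), np.float64(0.0287), np.float64(-0.0006), np.float64(-8.02)]
[np.float64(-0.0241), np.float64(0.0256), np.float64(-0.0006), np.float64(-8.02)]
[np.float64(-0.0275), np.float64(0.022), np.float64(-0.0006), np.float64(-8.02)]
[np.float64(-0.0303), np.float64(0.018), np.float64(-0.0006), np.float64(-8.02)]
[np.float64(-0.0325), np.float64(0.0136), np.float64(-0.0006), np.float64(-8.02)]
```

Emit:
{"api": "send_rows", "payload": {
  "hand": -1,
  "increments": [
    [[-0.007, 0.0345, 0, -8], [-0.0115, 0.033, 0, -8], [-0.016, 0.031, 0, -8], [-0.02, 0.029, 0, -8], [-0.024, 0.0255, 0, -8], [-0.0275, 0.022, 0, -8], [-0.03, 0.018, 0, -8], [-0.0325, 0.0135, 0, -8]]
  ]
}}

```text
clock: 10.0
eef_pos: [0.5742, -0.328, 0.2128]
tool_rot: [0.767, 0.641, 0.003, 0.006]
ft_force: [0.6, 0.0, 0.3]
grip_width: 0.0856
```

```bash
python3 -c "
from h import *
plan((.5624,-.3209),.12,76.86,1);snap('top','t6');snap('scene','s6')"; python3 m.py t6 2>/dev/null| grep gr
python3 - <<'E'
import sys; sys.path.insert(0,'.')
from h import *
W=cloud(load('s6'));u=slice(100,190);v=slice(180,260)
P=W[v,u].reshape(-1,3);P=P[(P[:,2]>.04)&(P[:,2]<.052)&(abs(P[:,0]-.56)<.1)&(abs(P[:,1]+.32)<.08)]
print(len(P),cv2.minAreaRect((P[:,:2]*1000).astype(np.float32)))
W=cloud(load('top0'));P=W[130:220,395:460].reshape(-1,3);P=P[(P[:,2]>.045)&(P[:,2]<.053)];r=cv2.minAreaRect((P[:,:2]*1000).astype(np.float32));print(r)
E
```

```text
pos [ 0.5742 -0.328   0.2128] clamp [-0.046  -0.3081] yaw 79.8 turn 2.94 f [0.6 0.  0.3] w 0.0856 t 10.0
[np.float64(0.0049), np.float64(-0.0129), np.float64(0.0928), np.float64(2.94)]
green [ 0.5564 -0.3164  0.0601]
green 2034 [ 566.9 -300.9] [ 98.7 120.4] 76.72 z [0.0441 0.0536 0.3156] mean [ 0.5636 -0.3047  0.1183]
greenbody 1009 [ 562.1 -321.1] [ 57.2 120.4] 76.71 z [0.041  0.0477 0.0514] mean [ 0.5583 -0.3159  0.0473]
556 ((565.9088745117188, -317.8212585449219), (61.53135299682617, 121.19453430175781), 77.0305404663086)
((562.1453247070312, -320.86138916015625), (56.00265121459961, 120.35950469970703), 76.38262176513672)
```

View pics/s6.png

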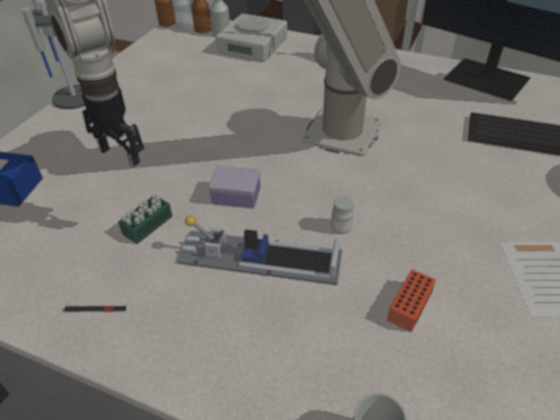

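The jaw is fully back (fin at (250,240)), and the gripper hovers over the green rack at (146,217).

Emit:
{"api": "send_rows", "payload": {
  "increments": [
    [[0.005, -0.012, 0, 3], [0, -0.001, 0.015, 0], [0, 0, 0.02, 0], [0, 0, 0.025, 0], [0, 0, 0.02, 0], [0, 0, 0.01, 0], [0, 0, 0, 0], [0, 0, 0, 0]]
  ]
}}

```text
clock: 10.9
eef_pos: [0.5633, -0.3256, 0.1255]
tool_rot: [0.79, 0.613, 0.004, 0.011]
ft_force: [-0.3, -0.6, -0.2]
grip_width: 0.0855
```

```bash
python3 -c "
from h import *
plan((.5621,-.321),.027,76.6,1)"
```

```text
pos [ 0.5633 -0.3256  0.1255] clamp [-0.0561 -0.3034] yaw 75.55 turn -1.05 f [-0.3 -0.6 -0.2] w 0.0855 t 10.9
[np.float64(0.0042), np.float64(-0.0023), np.float64(0.0985), np.float64(-1.05)]
```

Emit:
{"api": "send_rows", "payload": {
  "increments": [
    [[0.004, -0.002, 0.01, -1], [0, 0, 0.016, 0], [0, 0, 0.018, 0], [0, 0, 0.018, 0], [0, 0, 0.016, 0], [0, 0, 0.01, 0], [0, 0, 0.005, 0], [0, 0, 0, 0]]
  ]
}}

```text
clock: 11.7
eef_pos: [0.5694, -0.3228, 0.0357]
tool_rot: [0.783, 0.622, 0.007, 0.017]
ft_force: [-0.4, 0.6, 0.7]
grip_width: 0.0856
```

```bash
python3 -c "
from h import *
plan((.5621,-.321),.027,76.6,1);print(bot.get_obs()['tool_rot'])"
```

```text
pos [ 0.5694 -0.3228  0.0357] clamp [-0.0495 -0.302 ] yaw 76.87 turn 0.27 f [-0.4  0.6  0.7] w 0.0856 t 11.7
[np.float64(0.0001), np.float64(-0.0076), np.float64(0.0087), np.float64(0.27)]
[0.78313708 0.62157915 0.0066707  0.01706361]
```

```bash
cat >> h.py <<'E'
def tilt():
    o=bot.get_obs();R=Rotation.from_quat(o['tool_rot']).as_matrix()
    # rotation vector (tool axes) that brings tool z to straight down
    d=R.T@np.array([0,0,-1.]); print('need rot about tool x,y deg',np.degrees([-d[1],d[0]]).round(2), 'j',o['joint_pos'].round(3))
E
python3 -c "
from h import *
tilt()"
```

```text
need rot about tool x,y deg [2.01 0.62] j [-0.516  0.663  0.106  0.977 -0.    -0.287]
```

Emit:
{"api": "send_rows", "payload": {
  "increments": [
    [[0, -0.004, 0, 0], [0, -0.004, 0.003, 0], [0, 0, 0.003, 0], [0, 0, 0.002, 0], [0, 0, 0, 0], [0, 0, 0, 0], [0, 0, 0, 0], [0, 0, 0, 0]]
  ]
}}

```text
clock: 12.5
eef_pos: [0.5632, -0.3222, 0.0304]
tool_rot: [0.783, 0.622, 0.008, 0.02]
ft_force: [-0.2, -0.2, 0.0]
grip_width: 0.0855
```

```bash
python3 -c "
from h import *
tilt();plan((.5621,-.321),.027,76.6,1)"
```

```text
need rot about tool x,y deg [2.34 0.72] j [-0.52   0.655  0.074  0.947 -0.    -0.29 ]
pos [ 0.5632 -0.3222  0.0304] clamp [-0.0555 -0.3001] yaw 76.86 turn 0.26 f [-0.2 -0.2  0. ] w 0.0855 t 12.5
[np.float64(0.001), np.float64(-0.0013), np.float64(0.0034), np.float64(0.26)]
```

Emit:
{"api": "send_rows", "payload": {
  "increments": [
    [[0, 0, -0.03, 0], [0, 0, -0.03, 0], [0, 0, -0.02, 0], [0, 0, 0, 0], [0, 0, 0, 0], [0, 0, 0, 0], [0, 0, 0, 0], [0, 0, 0, 0]]
  ]
}}

```text
clock: 13.3
eef_pos: [0.5579, -0.319, 0.1072]
tool_rot: [0.783, 0.622, 0.006, 0.016]
ft_force: [-0.2, -0.6, -0.3]
grip_width: 0.0851
```

```bash
python3 -c "
from h import *
tilt();plan((.5621,-.321),.027,76.6,1)"
```

```text
need rot about tool x,y deg [1.87 0.58] j [-0.519  0.577  0.154  1.114 -0.    -0.291]
pos [ 0.5579 -0.319   0.1072] clamp [-0.0599 -0.2959] yaw 76.88 turn 0.28 f [-0.2 -0.6 -0.3] w 0.0851 t 13.3
[np.float64(-0.001), np.float64(0.0045), np.float64(0.0802), np.float64(0.28)]
```

Emit:
{"api": "send_rows", "payload": {
  "increments": [
    [[0, 0, 0.01, 0], [0, 0, 0.01, 0], [0, 0, 0.01, 0], [0, 0, 0.01, 0], [0, 0, 0.01, 0], [0, 0, 0.01, 0], [0, 0, 0.01, 0], [0, 0, 0.01, 0]]
  ]
}}

```text
clock: 14.1
eef_pos: [0.5589, -0.3197, 0.0177]
tool_rot: [0.783, 0.622, 0.005, 0.014]
ft_force: [-0.9, -0.1, 0.3]
grip_width: 0.0857
```

```bash
python3 -c "
from h import *
tilt();plan((.5621,-.321),.027,76.6,1)"
```

```text
need rot about tool x,y deg [1.63 0.51] j [-0.519  0.669  0.063  0.935 -0.    -0.291]
pos [ 0.5589 -0.3197  0.0177] clamp [-0.0591 -0.2967] yaw 76.88 turn 0.28 f [-0.9 -0.1  0.3] w 0.0857 t 14.1
[np.float64(-0.0006), np.float64(0.0034), np.float64(-0.0093), np.float64(0.28)]
```

Emit:
{"api": "send_rows", "payload": {
  "increments": [
    [[0, 0.0015, -0.004, 0.2], [0, 0.0015, -0.004, 0], [0, 0, 0, 0], [0, 0, 0, 0], [0, 0, 0, 0], [0, 0, 0, 0], [0, 0, 0, 0], [0, 0, 0, 0]]
  ]
}}

```text
clock: 14.9
eef_pos: [0.5626, -0.3206, 0.027]
tool_rot: [0.784, 0.62, 0.006, 0.015]
ft_force: [0.1, 0.0, 0.4]
grip_width: 0.0852
```

Emit:
{"api": "send_rows", "payload": {
  "hand": 1,
  "increments": [
    [[0, 0, 0, 0], [0, 0, 0, 0], [0, 0, 0, 0], [0, 0, 0, 0], [0, 0, 0, 0], [0, 0, 0, 0], [0, 0, 0, 0], [0, 0, 0, 0]]
  ]
}}

```text
clock: 15.7
eef_pos: [0.5627, -0.3209, 0.0273]
tool_rot: [0.784, 0.62, 0.006, 0.015]
ft_force: [-0.0, 0.2, 0.6]
grip_width: 0.055
```

```bash
python3 -c "
from h import *
tilt();plan((.5621,-.321),.027,76.6,1); snap('scene','s7')
im=cv2.imread('pics/s7.png')[130:270,70:250]; cv2.imwrite('pics/s7c.png',cv2.resize(im,None,fx=4,fy=4,interpolation=cv2.INTER_CUBIC))"
```

```text
need rot about tool x,y deg [1.76 0.53] j [-0.518  0.663  0.081  0.957 -0.    -0.285]
pos [ 0.5627 -0.3209  0.0273] clamp [-0.0557 -0.2987] yaw 76.65 turn 0.05 f [-0.   0.2  0.6] w 0.055 t 15.7
[np.float64(-0.0003), np.float64(-0.0005), np.float64(0.0003), np.float64(0.05)]
```

View pics/s7c.png

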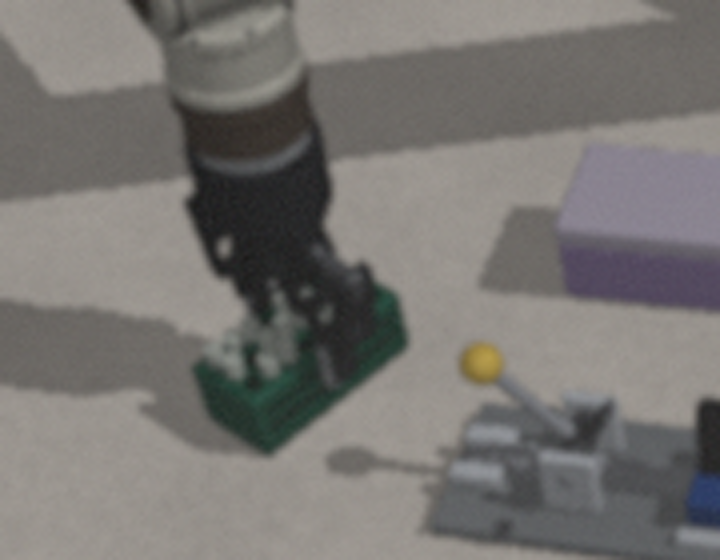

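The rack is gripped at 55 mm with the pads near its middle. Lifting now.

Emit:
{"api": "send_rows", "payload": {
  "increments": [
    [[0, 0, -0.01, 0], [0, 0, -0.02, 0], [0, 0, -0.03, 0], [0, 0, -0.03, 0], [0, 0, -0.03, 0], [0, 0, -0.02, 0], [0, 0, 0, 0], [0, 0, 0, 0]]
  ]
}}

```text
clock: 16.55
eef_pos: [0.5541, -0.3155, 0.1676]
tool_rot: [0.784, 0.62, 0.003, 0.007]
ft_force: [0.0, 0.2, -2.5]
grip_width: 0.0554
```

```bash
python3 -c "
from h import *
tilt();plan(c2w(0,.095),.175,12.44,16)"
```

```text
need rot about tool x,y deg [0.85 0.26] j [-0.518  0.54   0.255  1.27  -0.    -0.285]
pos [ 0.5541 -0.3155  0.1676] clamp [-0.0629 -0.2916] yaw 76.68 turn 64.24 f [ 0.   0.2 -2.5] w 0.0554 t 16.55
[np.float64(0.0235), np.float64(-0.007), np.float64(-0.0005), np.float64(4.02)]
[np.float64(0.0229), np.float64(-0.0086), np.float64(-0.0005), np.float64(4.02)]
[np.float64(0.0223), np.float64(-0.0102), np.float64(-0.0005), np.float64(4.02)]
[np.float64(0.0215), np.float64(-0.0117), np.float64(-0.0005), np.float64(4.02)]
[np.float64(0.0206), np.float64(-0.0132), np.float64(-0.0005), np.float64(4.02)]
[np.float64(0.0197), np.float64(-0.0146), np.float64(-0.0005), np.float64(4.02)]
[np.float64(0.0186), np.float64(-0.0159), np.float64(-0.0005), np.float64(4.02)]
[np.float64(0.0174), np.float64(-0.0172), np.float64(-0.0005), np.float64(4.02)]
[np.float64(0.0162), np.float64(-0.0184), np.float64(-0.0005), np.float64(4.02)]
[np.float64(0.0149), np.float64(-0.0195), np.float64(-0.0005), np.float64(4.02)]
[np.float64(0.0135), np.float64(-0.0205), np.float64(-0.0005), np.float64(4.02)]
[np.float64(0.012), np.float64(-0.0213), np.float64(-0.0005), np.float64(4.02)]
[np.float64(0.0105), np.float64(-0.0221), np.float64(-0.0005), np.float64(4.02)]
[np.float64(0.0089), np.float64(-0.0228), np.float64(-0.0005), np.float64(4.02)]
[np.float64(0.0073), np.float64(-0.0234), np.float64(-0.0005), np.float64(4.02)]
[np.float64(0.0056), np.float64(-0.0238), np.float64(-0.0005), np.float64(4.02)]
```

Emit:
{"api": "send_rows", "payload": {
  "increments": [
    [[0.0235, -0.007, -0.001, 4], [0.023, -0.0085, -0.001, 4], [0.022, -0.01, -0.001, 4], [0.0215, -0.012, -0.001, 4], [0.0205, -0.013, -0.001, 4], [0.0195, -0.0145, 0, 4], [0.0185, -0.016, 0, 4], [0.0175, -0.017, 0, 4]]
  ]
}}

```text
clock: 17.35
eef_pos: [0.5357, -0.1143, 0.155]
tool_rot: [0.93, 0.366, -0.006, -0.002]
ft_force: [0.5, -0.5, -3.1]
grip_width: 0.0551
```

```bash
python3 -c "
from h import *
tilt();plan(c2w(0,.092),.175,12.44,8)"
```

```text
need rot about tool x,y deg [-0.47  0.5 ] j [-0.209  0.395 -0.012  1.176 -0.002  0.612]
pos [ 0.5357 -0.1143  0.155 ] clamp [-0.0375 -0.0912] yaw 42.98 turn 30.54 f [ 0.5 -0.5 -3.1] w 0.0551 t 17.35
[np.float64(0.0157), np.float64(-0.0173), np.float64(-0.0025), np.float64(3.82)]
[np.float64(0.0145), np.float64(-0.0183), np.float64(-0.0025), np.float64(3.82)]
[np.float64(0.0132), np.float64(-0.0193), np.float64(-0.0025), np.float64(3.82)]
[np.float64(0.0119), np.float64(-0.0201), np.float64(-0.0025), np.float64(3.82)]
[np.float64(0.0106), np.float64(-0.0209), np.float64(-0.0025), np.float64(3.82)]
[np.float64(0.0091), np.float64(-0.0215), np.float64(-0.0025), np.float64(3.82)]
[np.float64(0.0077), np.float64(-0.0221), np.float64(-0.0025), np.float64(3.82)]
[np.float64(0.0062), np.float64(-0.0225), np.float64(-0.0025), np.float64(3.82)]
```

Emit:
{"api": "send_rows", "payload": {
  "increments": [
    [[0.0155, -0.017, -0.003, 3.8], [0.0145, -0.018, -0.003, 3.8], [0.013, -0.019, -0.003, 3.8], [0.012, -0.02, -0.003, 3.8], [0.0105, -0.021, -0.003, 3.8], [0.009, -0.0215, -0.002, 3.8], [0.0075, -0.022, -0.002, 3.8], [0.006, -0.022, -0.002, 3.8]]
  ]
}}

```text
clock: 18.15
eef_pos: [0.5232, 0.0793, 0.1603]
tool_rot: [0.995, 0.098, -0.021, -0.003]
ft_force: [0.2, 0.2, -2.3]
grip_width: 0.0549
```

```bash
python3 -c "
from h import *
tilt();plan(c2w(0,.092),.1,12.44,1)"
```

```text
need rot about tool x,y deg [-0.53  2.37] j [ 0.147  0.378 -0.022  1.212  0.007  1.52 ]
pos [0.5232 0.0793 0.1603] clamp [-0.008   0.1006] yaw 11.29 turn -1.15 f [ 0.2  0.2 -2.3] w 0.0549 t 18.15
[np.float64(0.0082), np.float64(0.0085), np.float64(0.0603), np.float64(-1.15)]
```

Emit:
{"api": "send_rows", "payload": {
  "increments": [
    [[0.003, 0.003, 0, -0.6], [0.003, 0.003, 0, -0.6], [0.002, 0.002, 0.006, 0], [0, 0, 0.008, 0], [0, 0, 0.008, 0], [0, 0, 0.008, 0], [0, 0, 0.008, 0], [0, 0, 0, 0]]
  ]
}}

```text
clock: 18.95
eef_pos: [0.5267, 0.0722, 0.1117]
tool_rot: [0.994, 0.11, -0.027, -0.003]
ft_force: [-1.3, -0.4, -2.4]
grip_width: 0.0546
```

```bash
python3 -c "
from h import *
tilt();plan(c2w(0,.092),.1,12.44,1); snap('scene','s8');snap('top','t8')
im=cv2.imread('pics/s8.png')[150:300,170:350]; cv2.imwrite('pics/s8c.png',cv2.resize(im,None,fx=4,fy=4,interpolation=cv2.INTER_CUBIC))
im=cv2.imread('pics/t8.png')[135:240,190:390]; cv2.imwrite('pics/t8c.png',cv2.resize(im,None,fx=4,fy=4,interpolation=cv2.INTER_CUBIC))"
```

```text
need rot about tool x,y deg [-0.65  3.08] j [ 0.133  0.433 -0.074  1.118  0.007  1.483]
pos [0.5267 0.0722 0.1117] clamp [-0.0062  0.0929] yaw 12.63 turn 0.19 f [-1.3 -0.4 -2.4] w 0.0546 t 18.95
[np.float64(0.0062), np.float64(0.0009), np.float64(0.0117), np.float64(0.19)]
```

View pics/s8c.png

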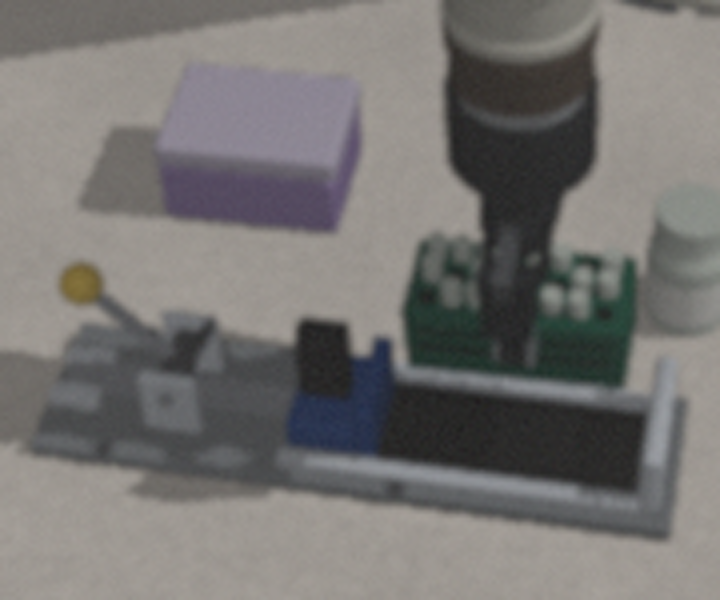

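View pics/t8c.png

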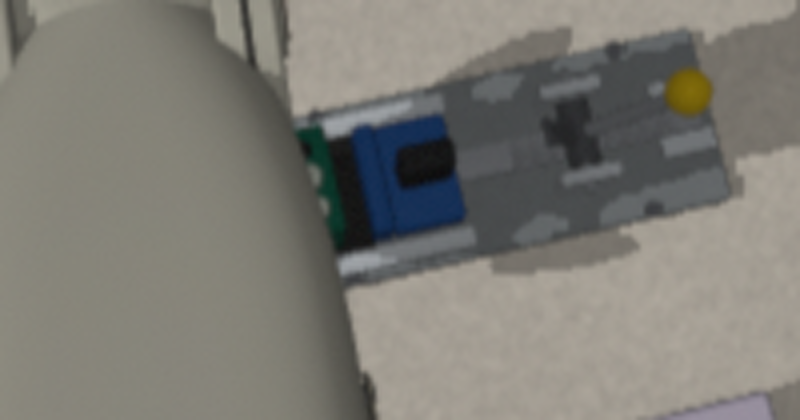

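Emit:
{"api": "send_rows", "payload": {
  "increments": [
    [[0.002, 0, -0.03, 0], [0.002, 0, -0.03, 0], [0.002, 0, -0.02, 0], [0, 0, 0, 0], [0, 0, 0, 0], [0, 0, 0, 0], [0, 0, 0, 0], [0, 0, 0, 0]]
  ]
}}

```text
clock: 19.85
eef_pos: [0.5363, 0.074, 0.1933]
tool_rot: [0.994, 0.11, -0.028, -0.003]
ft_force: [-0.2, -0.2, -3.2]
grip_width: 0.0554
```

```bash
python3 -c "
from h import *
tilt();plan(c2w(0,.092),.1,12.44,1)"
```

```text
need rot about tool x,y deg [-0.66  3.12] j [0.133 0.39  0.084 1.32  0.007 1.483]
pos [0.5363 0.074  0.1933] clamp [0.0037 0.0925] yaw 12.68 turn 0.24 f [-0.2 -0.2 -3.2] w 0.0554 t 19.85
[np.float64(-0.0037), np.float64(0.0005), np.float64(0.0933), np.float64(0.24)]
```

Emit:
{"api": "send_rows", "payload": {
  "increments": [
    [[0, 0, 0.01, 0], [0, 0, 0.01, 0], [0, 0, 0.01, 0], [0, 0, 0.01, 0], [0, 0, 0.01, 0], [0, 0, 0.01, 0], [0, 0, 0.01, 0], [0, 0, 0.01, 0]]
  ]
}}

```text
clock: 20.65
eef_pos: [0.5298, 0.0737, 0.1044]
tool_rot: [0.993, 0.11, -0.03, -0.003]
ft_force: [-0.4, 0.1, -3.7]
grip_width: 0.0548
```

```bash
python3 -c "
from h import *
tilt();plan(c2w(0,.092),.1,12.44,1)"
```

```text
need rot about tool x,y deg [-0.68  3.36] j [ 0.134  0.45  -0.069  1.111  0.007  1.484]
pos [0.5298 0.0737 0.1044] clamp [-0.0028  0.0937] yaw 12.68 turn 0.24 f [-0.4  0.1 -3.7] w 0.0548 t 20.65
[np.float64(0.0028), np.float64(0.0017), np.float64(0.0044), np.float64(0.24)]
```

Emit:
{"api": "send_rows", "payload": {
  "increments": [
    [[0.03, 0, -0.005, 0], [0.03, 0, -0.005, 0], [0.03, 0, -0.005, 0], [0.02, 0, -0.005, 0], [0, 0, 0, 0], [0, 0, 0, 0], [0, 0, 0, 0], [0, 0, 0, 0]]
  ]
}}

```text
clock: 21.45
eef_pos: [0.6326, 0.0971, 0.1072]
tool_rot: [0.993, 0.11, -0.039, -0.002]
ft_force: [0.4, 0.5, -4.0]
grip_width: 0.0551
```

```bash
python3 -c "
from h import *
tilt();plan(c2w(0,.092),.1,12.44,1)"
```

```text
need rot about tool x,y deg [-0.76  4.4 ] j [0.149 0.658 0.296 1.286 0.008 1.499]
pos [0.6326 0.0971 0.1072] clamp [0.1027 0.0944] yaw 12.67 turn 0.23 f [ 0.4  0.5 -4. ] w 0.0551 t 21.45
[np.float64(-0.1027), np.float64(0.002), np.float64(0.0072), np.float64(0.23)]
```

Emit:
{"api": "send_rows", "payload": {
  "increments": [
    [[-0.045, 0, -0.005, 0], [-0.045, 0, -0.005, 0], [-0.012, 0, 0, 0], [0, 0, 0, 0], [0, 0, 0, 0], [0, 0, 0, 0], [0, 0, 0, 0], [0, 0, 0, 0]]
  ]
}}

```text
clock: 22.25
eef_pos: [0.5285, 0.0737, 0.1209]
tool_rot: [0.993, 0.11, -0.042, -0.002]
ft_force: [0.7, 0.5, -2.3]
grip_width: 0.0551
```

```bash
python3 -c "
from h import *
tilt();plan(c2w(0,.092),.1,12.44,1)"
```

```text
need rot about tool x,y deg [-0.78  4.76] j [ 0.135  0.45  -0.023  1.181  0.007  1.485]
pos [0.5285 0.0737 0.1209] clamp [-0.004   0.0939] yaw 12.66 turn 0.22 f [ 0.7  0.5 -2.3] w 0.0551 t 22.25
[np.float64(0.004), np.float64(0.002), np.float64(0.0209), np.float64(0.22)]
```

Emit:
{"api": "send_rows", "payload": {
  "increments": [
    [[0.001, 0, -0.012, 0], [0.001, 0, -0.012, 0], [0, 0, -0.012, 0], [0, 0, -0.012, 0], [0, 0, -0.012, 0], [0, 0, -0.012, 0], [0, 0, -0.012, 0], [0, 0, -0.012, 0]]
  ]
}}

```text
clock: 23.05
eef_pos: [0.5424, 0.0755, 0.2227]
tool_rot: [0.993, 0.11, -0.042, -0.002]
ft_force: [-0.0, -0.7, -3.1]
grip_width: 0.0553
```

```bash
python3 -c "
from h import *
tilt();plan(c2w(0,.092),.1,12.44,1)"
```

```text
need rot about tool x,y deg [-0.78  4.73] j [0.135 0.41  0.19  1.434 0.007 1.484]
pos [0.5424 0.0755 0.2227] clamp [0.0099 0.0927] yaw 12.7 turn 0.26 f [-0.  -0.7 -3.1] w 0.0553 t 23.05
[np.float64(-0.0099), np.float64(0.0007), np.float64(0.1227), np.float64(0.26)]
```

Emit:
{"api": "send_rows", "payload": {
  "increments": [
    [[0, 0.001, 0.02, 0], [0, 0.001, 0.03, 0], [0, 0, 0.035, 0], [0, 0, 0.025, 0], [0, 0, 0, 0], [0, 0, 0, 0], [0, 0, 0, 0], [0, 0, 0, 0]]
  ]
}}

```text
clock: 23.85
eef_pos: [0.5447, 0.0748, 0.1226]
tool_rot: [0.993, 0.111, -0.031, -0.003]
ft_force: [0.6, 0.7, -2.7]
grip_width: 0.0553
```

```bash
python3 -c "
from h import *
tilt();plan(c2w(0,.092),.1,12.44,1)"
```

```text
need rot about tool x,y deg [-0.68  3.47] j [0.133 0.462 0.002 1.172 0.006 1.482]
pos [0.5447 0.0748 0.1226] clamp [0.012  0.0915] yaw 12.72 turn 0.28 f [ 0.6  0.7 -2.7] w 0.0553 t 23.85
[np.float64(-0.012), np.float64(-0.0005), np.float64(0.0226), np.float64(0.28)]
```

Slow rises with fast falls remove tilt (4.7° down to 3.5°), so I'll repeat twice.

Emit:
{"api": "send_rows", "payload": {
  "increments": [
    [[-0.002, 0, -0.013, 0.2], [-0.002, 0, -0.013, 0], [-0.002, 0, -0.013, 0], [-0.002, 0, -0.013, 0], [-0.002, 0, -0.013, 0], [-0.002, 0, -0.013, 0], [-0.002, 0, -0.013, 0], [-0.002, 0, -0.013, 0]]
  ]
}}

```text
clock: 24.65
eef_pos: [0.5377, 0.0716, 0.2454]
tool_rot: [0.994, 0.108, -0.023, -0.003]
ft_force: [0.3, 0.4, -3.6]
grip_width: 0.0549
```

Emit:
{"api": "send_rows", "payload": {
  "increments": [
    [[0, 0, 0.025, 0], [0, 0, 0.04, 0], [0, 0, 0.04, 0], [0, 0, 0.01, 0], [0, 0, 0, 0], [0, 0, 0, 0], [0, 0, 0, 0], [0, 0, 0, 0]]
  ]
}}

```text
clock: 25.45
eef_pos: [0.5438, 0.0729, 0.1498]
tool_rot: [0.994, 0.108, -0.005, -0.003]
ft_force: [0.2, 0.1, -1.6]
grip_width: 0.0551
```

```bash
python3 -c "
from h import *
tilt();plan(c2w(0,.092),.1,12.44,1)"
```

```text
need rot about tool x,y deg [-0.4   0.54] j [ 0.13   0.399 -0.019  1.163  0.006  1.485]
pos [0.5438 0.0729 0.1498] clamp [0.0108 0.0899] yaw 12.39 turn -0.05 f [ 0.2  0.1 -1.6] w 0.0551 t 25.45
[np.float64(-0.0108), np.float64(-0.0021), np.float64(0.0498), np.float64(-0.05)]
```

Tilt is now about 0.5°. I'll align and descend.

Emit:
{"api": "send_rows", "payload": {
  "increments": [
    [[-0.003, 0, 0.006, 0], [-0.003, 0, 0.007, 0], [-0.003, 0, 0.007, 0], [-0.002, 0, 0.007, 0], [0, 0, 0.007, 0], [0, 0, 0.004, 0], [0, 0, 0, 0], [0, 0, 0, 0]]
  ]
}}

```text
clock: 26.25
eef_pos: [0.5322, 0.0706, 0.1098]
tool_rot: [0.994, 0.108, -0.004, -0.003]
ft_force: [-0.5, 0.4, -2.6]
grip_width: 0.0551
```

```bash
python3 -c "
from h import *
tilt();plan(c2w(0,.092),.04,12.44,1)
snap('scene','s9')
im=cv2.imread('pics/s9.png')[150:300,170:350]; cv2.imwrite('pics/s9c.png',cv2.resize(im,None,fx=4,fy=4,interpolation=cv2.INTER_CUBIC))"
```

```text
need rot about tool x,y deg [-0.39  0.44] j [ 0.129  0.412 -0.113  1.054  0.006  1.483]
pos [0.5322 0.0706 0.1098] clamp [-0.0011  0.0901] yaw 12.38 turn -0.06 f [-0.5  0.4 -2.6] w 0.0551 t 26.25
[np.float64(0.0011), np.float64(-0.0019), np.float64(0.0698), np.float64(-0.06)]
```

View pics/s9c.png

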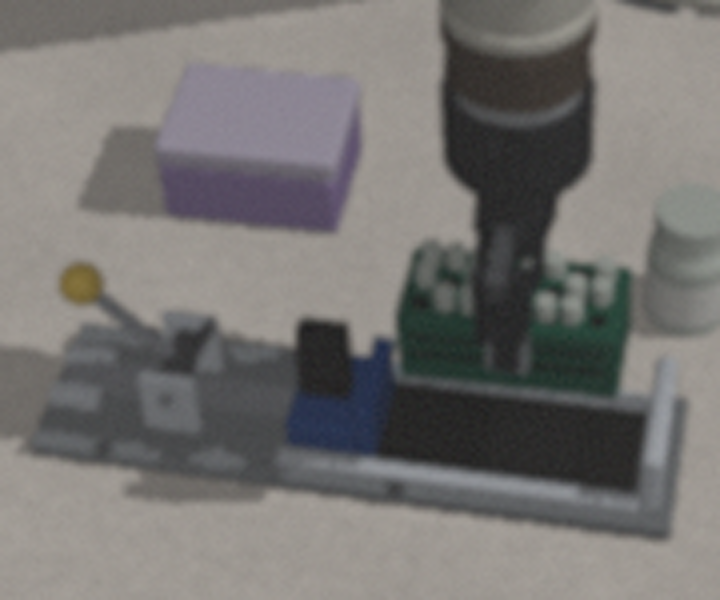

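Emit:
{"api": "send_rows", "payload": {
  "increments": [
    [[0.001, -0.001, 0.006, 0], [0, 0, 0.006, 0], [0, 0, 0.006, 0], [0, 0, 0.006, 0], [0, 0, 0.006, 0], [0, 0, 0.006, 0], [0, 0, 0.004, 0], [0, 0, 0, 0]]
  ]
}}

```text
clock: 27.1
eef_pos: [0.5332, 0.0722, 0.0664]
tool_rot: [0.994, 0.108, -0.004, -0.003]
ft_force: [-0.5, 0.3, -3.0]
grip_width: 0.0551
```

```bash
python3 -c "
from h import *
tilt();plan(c2w(0,.091),.04,12.44,1)"
```

```text
need rot about tool x,y deg [-0.39  0.4 ] j [ 0.131  0.46  -0.165  0.953  0.006  1.486]
pos [0.5332 0.0722 0.0664] clamp [0.0002 0.0915] yaw 12.38 turn -0.06 f [-0.5  0.3 -3. ] w 0.0551 t 27.1
[np.float64(-0.0002), np.float64(0.0005), np.float64(0.0264), np.float64(-0.06)]
```

Emit:
{"api": "send_rows", "payload": {
  "increments": [
    [[0, 0, 0.005, 0], [0, 0, 0.005, 0], [0, 0, 0.005, 0], [0, 0, 0.004, 0], [0, 0, 0.002, 0], [0, 0, 0.001, 0], [0, 0, 0, 0], [0, 0, 0, 0]]
  ]
}}

```text
clock: 27.9
eef_pos: [0.5335, 0.0724, 0.0428]
tool_rot: [0.994, 0.108, -0.003, -0.003]
ft_force: [0.2, -0.1, -3.1]
grip_width: 0.055
```

```bash
python3 -c "
from h import *
tilt();plan(c2w(0,.091),.04,12.44,1)
snap('scene','s10')
im=cv2.imread('pics/s10.png')[150:300,170:350]; cv2.imwrite('pics/s10c.png',cv2.resize(im,None,fx=4,fy=4,interpolation=cv2.INTER_CUBIC))"
```

```text
need rot about tool x,y deg [-0.38  0.35] j [ 0.132  0.488 -0.191  0.898  0.006  1.486]
pos [0.5335 0.0724 0.0428] clamp [0.0006 0.0916] yaw 12.38 turn -0.06 f [ 0.2 -0.1 -3.1] w 0.055 t 27.9
[np.float64(-0.0006), np.float64(0.0006), np.float64(0.0028), np.float64(-0.06)]
```

View pics/s10c.png

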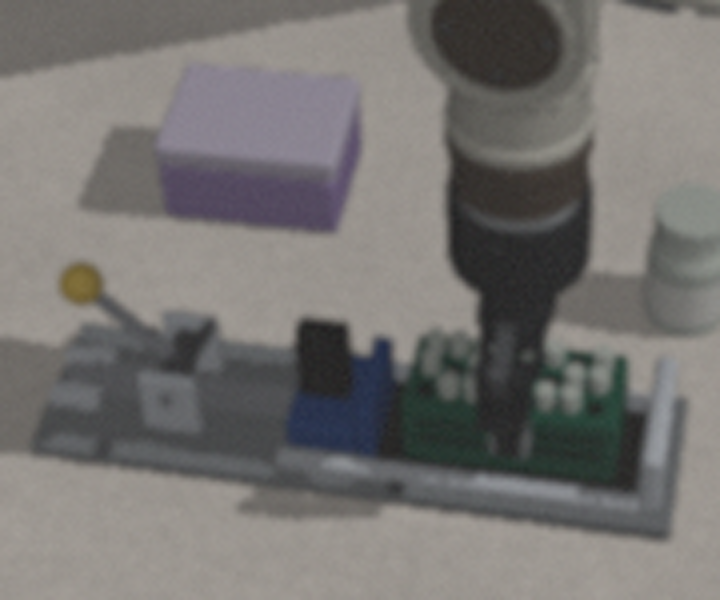

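The rack is between the rails, in the bay between jaw and stop. I'll lower it the last few millimetres and release.

Emit:
{"api": "send_rows", "payload": {
  "increments": [
    [[0, 0, 0.001, 0], [0, 0, 0.001, 0], [0, 0, 0.001, 0], [0, 0, 0.001, 0], [0, 0, 0.001, 0], [0, 0, 0, 0], [0, 0, 0, 0], [0, 0, 0, 0]]
  ]
}}

```text
clock: 28.75
eef_pos: [0.5342, 0.0726, 0.0414]
tool_rot: [0.994, 0.108, -0.002, -0.003]
ft_force: [-0.9, 0.9, -1.6]
grip_width: 0.0546
```

Emit:
{"api": "send_rows", "payload": {
  "hand": -0.8,
  "increments": [
    [[0, 0, 0.001, 0], [0, 0, 0, 0], [0, 0, 0, 0], [0, 0, 0, 0], [0, 0, 0, 0], [0, 0, 0, 0], [0, 0, -0.01, 0], [0, 0, -0.02, 0]]
  ]
}}

```text
clock: 29.55
eef_pos: [0.5336, 0.0724, 0.0697]
tool_rot: [0.994, 0.108, -0.003, -0.003]
ft_force: [-0.1, -0.3, -0.0]
grip_width: 0.0766
```

Emit:
{"api": "send_rows", "payload": {
  "increments": [
    [[0, 0, -0.02, 0], [0, 0, -0.03, 0], [0, 0, -0.03, 0], [0, 0.01, -0.02, 0], [0, 0.02, 0, 0], [0, 0.03, 0, 0], [0, 0.03, 0, 0], [0, 0.02, 0, 0]]
  ]
}}

```text
clock: 30.35
eef_pos: [0.561, -0.0357, 0.1843]
tool_rot: [0.994, 0.111, 0.004, -0.002]
ft_force: [1.2, 0.4, 0.4]
grip_width: 0.0765
```

```bash
python3 -c "
from h import *
tilt();plan(c2w(0,-.0195),.064,12.44,1)
snap('scene','s11');snap('top','t11')
im=cv2.imread('pics/s11.png')[150:300,170:350]; cv2.imwrite('pics/s11c.png',cv2.resize(im,None,fx=4,fy=4,interpolation=cv2.INTER_CUBIC))"
```

```text
need rot about tool x,y deg [-0.24 -0.44] j [-0.067  0.388  0.059  1.235  0.006  1.281]
pos [ 0.561  -0.0357  0.1843] clamp [ 0.0041 -0.0198] yaw 12.77 turn 0.33 f [1.2 0.4 0.4] w 0.0765 t 30.35
[np.float64(-0.0041), np.float64(-0.0003), np.float64(0.1203), np.float64(0.33)]
```

View pics/s11c.png

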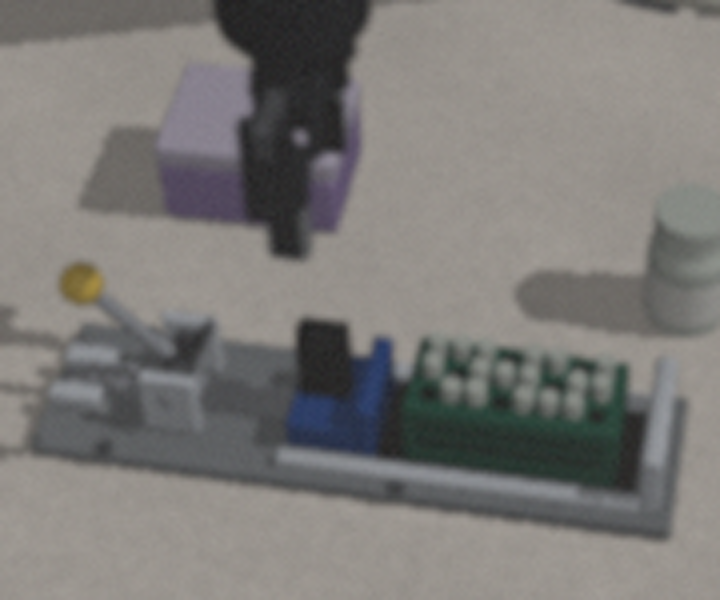

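The rack sits flat in the bay. Now I'll pinch the fin and push the jaw forward.

Emit:
{"api": "send_rows", "payload": {
  "hand": 0,
  "increments": [
    [[-0.002, 0, 0.01, 0.3], [-0.002, 0, 0.014, 0], [0, 0, 0.014, 0], [0, 0, 0.014, 0], [0, 0, 0.012, 0], [0, 0, 0.01, 0], [0, 0, 0.003, 0], [0, 0, 0, 0]]
  ]
}}

```text
clock: 31.25
eef_pos: [0.5547, -0.0314, 0.1027]
tool_rot: [0.994, 0.109, 0.003, -0.004]
ft_force: [0.5, -0.4, 0.2]
grip_width: 0.0428
```

```bash
python3 -c "
from h import *
tilt();plan(c2w(0,-.0195),.064,12.44,1)"
```

```text
need rot about tool x,y deg [-0.37 -0.35] j [-0.061  0.443 -0.083  1.04   0.008  1.291]
pos [ 0.5547 -0.0314  0.1027] clamp [-0.0011 -0.0143] yaw 12.56 turn 0.12 f [ 0.5 -0.4  0.2] w 0.0428 t 31.25
[np.float64(0.0011), np.float64(0.0052), np.float64(0.0387), np.float64(0.12)]
```

Emit:
{"api": "send_rows", "payload": {
  "increments": [
    [[0.001, 0.003, 0.004, 0], [0, 0.002, 0.008, 0], [0, 0, 0.008, 0], [0, 0, 0.008, 0], [0, 0, 0.007, 0], [0, 0, 0.003, 0], [0, 0, 0, 0], [0, 0, 0, 0]]
  ]
}}

```text
clock: 32.05
eef_pos: [0.5583, -0.0364, 0.0623]
tool_rot: [0.994, 0.109, 0.004, -0.003]
ft_force: [-0.8, -0.0, -0.5]
grip_width: 0.0427
```

Emit:
{"api": "send_rows", "payload": {
  "hand": 1,
  "increments": [
    [[0, 0, 0, 0], [0, 0, 0, 0], [0, 0, 0, 0], [0, 0, 0, 0], [0, 0, 0, 0], [0, 0, 0, 0], [0, -0.004, 0, 0], [0, -0.004, 0, 0]]
  ]
}}

```text
clock: 32.85
eef_pos: [0.557, -0.0295, 0.0629]
tool_rot: [0.994, 0.109, 0.004, -0.002]
ft_force: [1.7, -1.9, -2.2]
grip_width: 0.0153
```

```bash
python3 -c "
from h import *
tilt();plan(c2w(0,.011),.064,12.44,1)"
```

```text
need rot about tool x,y deg [-0.19 -0.49] j [-0.056  0.487 -0.13   0.947  0.006  1.297]
pos [ 0.557  -0.0295  0.0629] clamp [ 0.0015 -0.0129] yaw 12.48 turn 0.04 f [ 1.7 -1.9 -2.2] w 0.0153 t 32.85
[np.float64(-0.0015), np.float64(-0.0239), np.float64(-0.0011), np.float64(0.04)]
```

Emit:
{"api": "send_rows", "payload": {
  "increments": [
    [[0, -0.004, 0, 0], [0, -0.004, 0, 0], [0, -0.004, 0, 0], [0, -0.003, 0, 0], [0, -0.003, 0, 0], [0, -0.002, 0, 0], [0, -0.002, 0, 0], [0, -0.001, 0, 0]]
  ]
}}

```text
clock: 33.65
eef_pos: [0.552, -0.0072, 0.0629]
tool_rot: [0.994, 0.108, 0.004, 0.001]
ft_force: [3.0, -8.3, -1.6]
grip_width: 0.0154
```

```bash
python3 -c "
from h import *
tilt();plan(c2w(0,.011),.064,12.44,1)"
```

```text
need rot about tool x,y deg [ 0.13 -0.48] j [-0.013  0.477 -0.148  0.938 -0.     1.341]
pos [ 0.552  -0.0072  0.0629] clamp [0.0015 0.0099] yaw 12.43 turn -0.01 f [ 3.  -8.3 -1.6] w 0.0154 t 33.65
[np.float64(-0.0015), np.float64(-0.0011), np.float64(-0.0011), np.float64(-0.01)]
```

Emit:
{"api": "send_rows", "payload": {
  "increments": [
    [[0, -0.002, 0, 0], [0, -0.002, 0, 0], [0, -0.002, 0, 0], [0, -0.002, 0, 0], [0, -0.002, 0, 0], [0, 0, 0, 0], [0, 0, 0, 0], [0, 0, 0, 0]]
  ]
}}

```text
clock: 34.45
eef_pos: [0.552, -0.0073, 0.0629]
tool_rot: [0.994, 0.106, 0.005, 0.011]
ft_force: [2.3, -4.4, -1.4]
grip_width: 0.0154
```

```bash
python3 -c "
from h import *
tilt();plan(c2w(0,.011),.064,12.44,1); snap('scene','s12')
im=cv2.imread('pics/s12.png')[150:300,170:350]; cv2.imwrite('pics/s12c.png',cv2.resize(im,None,fx=4,fy=4,interpolation=cv2.INTER_CUBIC))"
```

```text
need rot about tool x,y deg [ 1.3  -0.48] j [-0.003  0.474 -0.153  0.931 -0.02   1.356]
pos [ 0.552  -0.0073  0.0629] clamp [0.0015 0.0098] yaw 12.14 turn -0.3 f [ 2.3 -4.4 -1.4] w 0.0154 t 34.45
[np.float64(-0.0015), np.float64(-0.0012), np.float64(-0.0011), np.float64(-0.3)]
```

View pics/s12c.png

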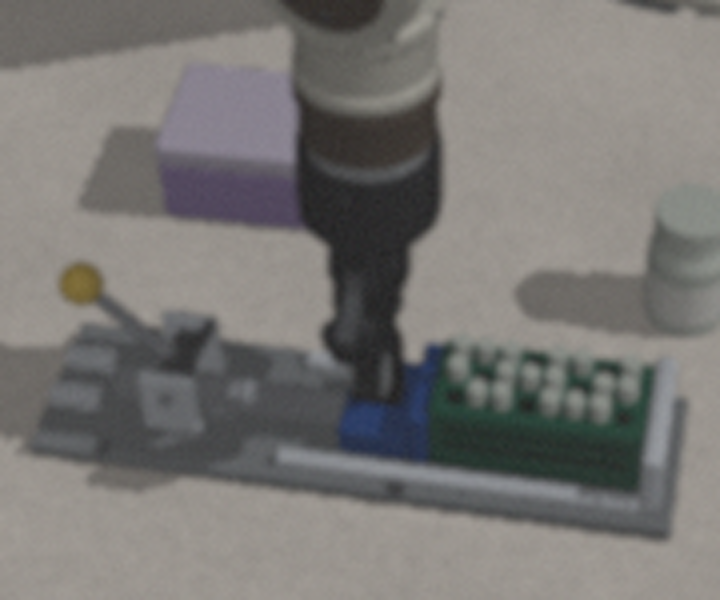

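The rack is hard between jaw and stop: the jaw didn't move under push, at a value of about 0.0297. I'll release, rise, then go beyond the knob.

Emit:
{"api": "send_rows", "payload": {
  "hand": 0,
  "increments": [
    [[0, 0, 0, 0], [0, 0, 0, 0], [0, 0, 0, 0], [0, 0, -0.01, 0], [0, 0, -0.02, 0], [0, 0, -0.03, 0], [0, 0, -0.03, 0], [0, 0, -0.03, 0]]
  ]
}}

```text
clock: 35.3
eef_pos: [0.5467, -0.0018, 0.1852]
tool_rot: [0.994, 0.106, 0.001, 0.008]
ft_force: [1.3, -0.4, 0.9]
grip_width: 0.0431
```

Emit:
{"api": "send_rows", "payload": {
  "hand": 1,
  "increments": [
    [[0, 0.015, -0.005, 0], [0, 0.03, 0, 0], [0, 0.03, 0, 0], [0, 0.035, 0, 0], [0, 0.035, 0, 0], [0, 0.03, 0, 0], [0, 0.015, 0, 0], [0, 0, 0, 0]]
  ]
}}

```text
clock: 36.1
eef_pos: [0.5913, -0.1958, 0.2007]
tool_rot: [0.994, 0.108, 0.007, 0.008]
ft_force: [-0.0, 1.0, -0.7]
grip_width: -0.0003
```

```bash
python3 -c "
from h import *
tilt();plan(c2w(0,-.193),.109,12.44,1)"
```

```text
need rot about tool x,y deg [ 1.05 -0.74] j [-0.316  0.489  0.259  1.32  -0.009  1.039]
pos [ 0.5913 -0.1958  0.2007] clamp [-0.0008 -0.1828] yaw 12.37 turn -0.07 f [-0.   1.  -0.7] w -0.0003 t 36.1
[np.float64(0.0008), np.float64(0.0102), np.float64(0.0917), np.float64(-0.07)]
```

Emit:
{"api": "send_rows", "payload": {
  "increments": [
    [[0, 0.012, 0, 0], [0, 0.004, 0.01, 0], [0, 0, 0.016, 0], [0, 0, 0.018, 0], [0, 0, 0.018, 0], [0, 0, 0.016, 0], [0, 0, 0.008, 0], [0, 0, 0, 0]]
  ]
}}

```text
clock: 36.9
eef_pos: [0.595, -0.206, 0.1083]
tool_rot: [0.994, 0.112, 0.006, 0.006]
ft_force: [0.5, 0.6, -0.3]
grip_width: 0.0003
```

```bash
python3 -c "
from h import *
tilt();plan(c2w(0,-.112),.109,12.44,1); snap('scene','s13')
im=cv2.imread('pics/s13.png')[150:300,130:310]; cv2.imwrite('pics/s13c.png',cv2.resize(im,None,fx=4,fy=4,interpolation=cv2.INTER_CUBIC))"
```

```text
need rot about tool x,y deg [ 0.77 -0.58] j [-0.331  0.565  0.137  1.127 -0.006  1.015]
pos [ 0.595  -0.206   0.1083] clamp [ 0.0006 -0.1935] yaw 12.92 turn 0.48 f [ 0.5  0.6 -0.3] w 0.0003 t 36.9
[np.float64(0.0), np.float64(-0.0815), np.float64(-0.0007), np.float64(0.48)]
```

View pics/s13c.png

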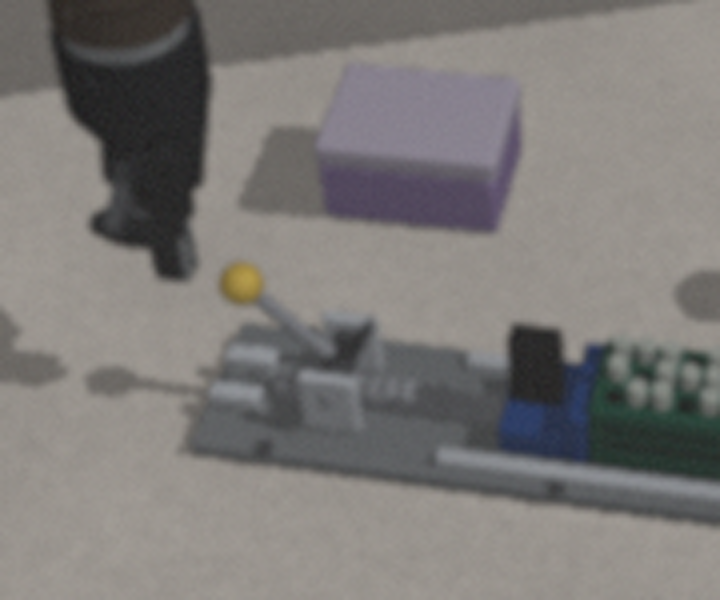

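The fingers (175,265) are on the far side of the knob (243,283). I'll push it towards +y.

Emit:
{"api": "send_rows", "payload": {
  "increments": [
    [[0, -0.005, 0.004, 0], [0, -0.01, 0, 0], [0, -0.012, 0, 0], [0, -0.012, 0, 0], [0, -0.012, 0, 0], [0, -0.012, 0, 0], [0, -0.012, 0, 0], [0, -0.006, 0, 0]]
  ]
}}

```text
clock: 37.75
eef_pos: [0.5785, -0.1209, 0.1082]
tool_rot: [0.994, 0.113, 0.01, 0.008]
ft_force: [0.8, 0.9, -0.2]
grip_width: -0.0
```

```bash
python3 -c "
from h import *
tilt();plan(c2w(0,-.112),.109,12.44,1); snap('scene','s14')
im=cv2.imread('pics/s14.png')[150:300,130:310]; cv2.imwrite('pics/s14c.png',cv2.resize(im,None,fx=4,fy=4,interpolation=cv2.INTER_CUBIC))"
```

```text
need rot about tool x,y deg [ 1.04 -1.08] j [-0.202  0.487  0.004  1.063 -0.009  1.143]
pos [ 0.5785 -0.1209  0.1082] clamp [ 0.0028 -0.1068] yaw 12.98 turn 0.54 f [ 0.8  0.9 -0.2] w -0.0 t 37.75
[np.float64(-0.0029), np.float64(0.0052), np.float64(-0.0008), np.float64(0.54)]
```

View pics/s14c.png

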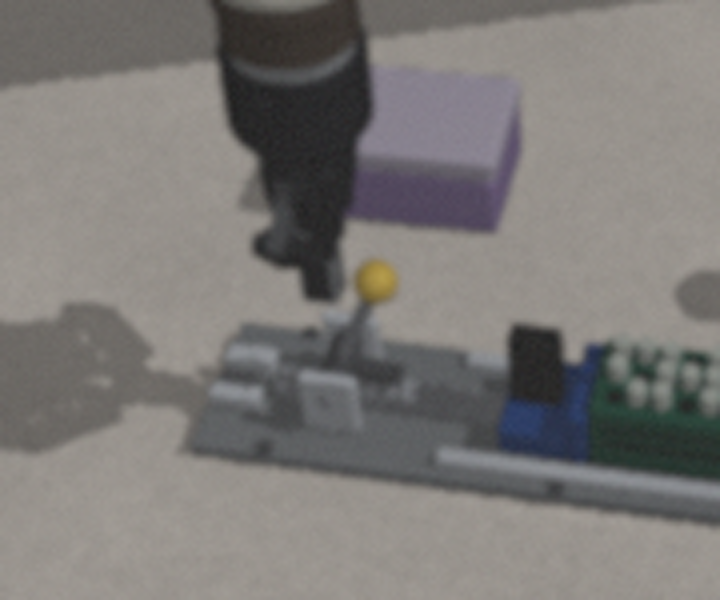

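The knob has tipped past upright towards the jaw. I'll retreat up and check it.

Emit:
{"api": "send_rows", "payload": {
  "increments": [
    [[0, 0.01, 0, 0], [0, 0.02, -0.01, 0], [0, 0.02, -0.03, 0], [0, 0.02, -0.03, 0], [-0.03, 0, -0.03, 0], [-0.04, 0, -0.02, 0], [-0.03, 0, 0, 0], [0, 0, 0, 0]]
  ]
}}

```text
clock: 38.6
eef_pos: [0.4926, -0.2195, 0.2289]
tool_rot: [0.994, 0.112, 0.008, 0.009]
ft_force: [0.3, -0.2, 0.2]
grip_width: -0.0003
```

```bash
python3 -c "
from h import *
tilt();plan(c2w(0,-.112),.109,12.44,1); snap('scene','s15'); snap('top','t15')
im=cv2.imread('pics/s15.png')[150:300,170:350]; cv2.imwrite('pics/s15c.png',cv2.resize(im,None,fx=4,fy=4,interpolation=cv2.INTER_CUBIC))
im=cv2.imread('pics/t15.png')[120:240,190:390]; cv2.imwrite('pics/t15c.png',cv2.resize(im,None,fx=4,fy=4,interpolation=cv2.INTER_CUBIC))
W=cloud(load('s15'));c=load('s15');h=cv2.cvtColor(c['image'],cv2.COLOR_RGB2HSV);m=(h[...,0]>18)&(h[...,0]<32)&(h[...,1]>150);m[:200]=0;m[260:]=0;m[:,300:]=0
P=W[m];p=np.median(P,axis=0);print('knob',m.sum(),p,w2c(p))
G=W.reshape(-1,3);cc=np.stack([(G[:,:2]-O)@XC,(G[:,:2]-O)@YC],1)
f=(abs(cc[:,0])<.03)&(G[:,2]>.078)&(G[:,2]<.095)&(cc[:,1]>-.04)&(cc[:,1]<.06);print('fin',f.sum(),cc[f].mean(0),cc[f].min(0),cc[f].max(0))
"; python3 m.py t15
```

```text
need rot about tool x,y deg [ 1.12 -0.74] j [-0.415  0.307  0.059  1.301 -0.008  0.931]
pos [ 0.4926 -0.2195  0.2289] clamp [-0.1023 -0.1846] yaw 12.86 turn 0.42 f [ 0.3 -0.2  0.2] w -0.0003 t 38.6
[np.float64(0.1029), np.float64(-0.0719), np.float64(0.1199), np.float64(0.42)]
knob 1 [ 0.57120897 -0.06319549  0.10579817] [ 0.0081662  -0.04890276]
fin 88 [0.00551759 0.01316488] [-0.00524578 -0.00112926] [0.01316197 0.02754195]
base [0.0836 0.0015 0.0106]
stop [0.5145 0.1503 0.0534]
knob [ 0.5641 -0.081   0.1117]
green [ 0.478  -0.1647  0.5359]
orange [0.5533 0.3264 0.0484]
bottle [0.3877 0.1205 0.0884]
tip [ 0.3808 -0.1674  0.0624]
green 4220 [ 485.4 -176.4] [116.9 109.7] 12.69 z [0.2969 0.5322 0.664 ] mean [ 0.4756 -0.1745  0.5075]Traceback (most recent call last):
  File "m.py", line 12, in <module>
    rect('greenbody',box(395,460,130,220)&(z>.035)&(z<.053))
    ~~~~^^^^^^^^^^^^^^^^^^^^^^^^^^^^^^^^^^^^^^^^^^^^^^^^^^^^
  File "m.py", line 7, in rect
    k=cv2.connectedComponentsWithStats(mask.astype(np.uint8)); i=1+np.argmax(k[2][1:,4]); m=k[1]==i
                                                                   ~~~~~~~~~^^^^^^^^^^^^
    return _wrapfunc(a, 'argmax', axis=axis, out=out, **kwds)
    return bound(*args, **kwds)
ValueError: attempt to get argmax of an empty sequence
```

View pics/s15c.png

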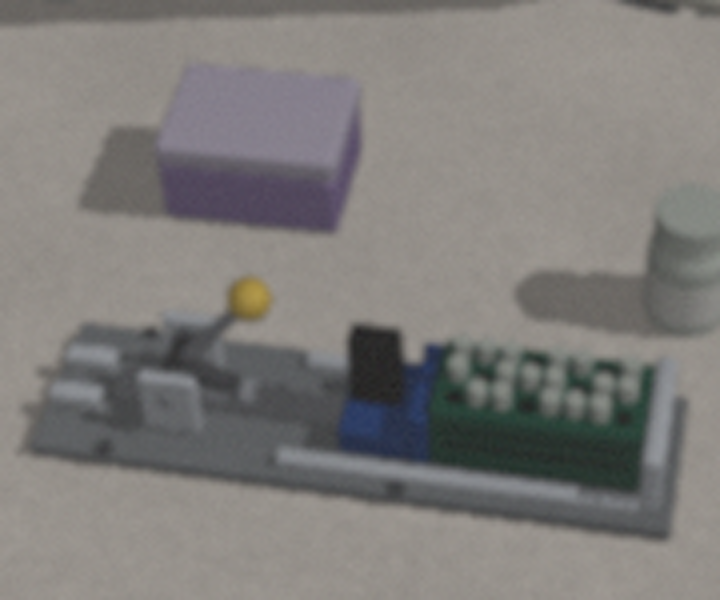

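View pics/t15c.png

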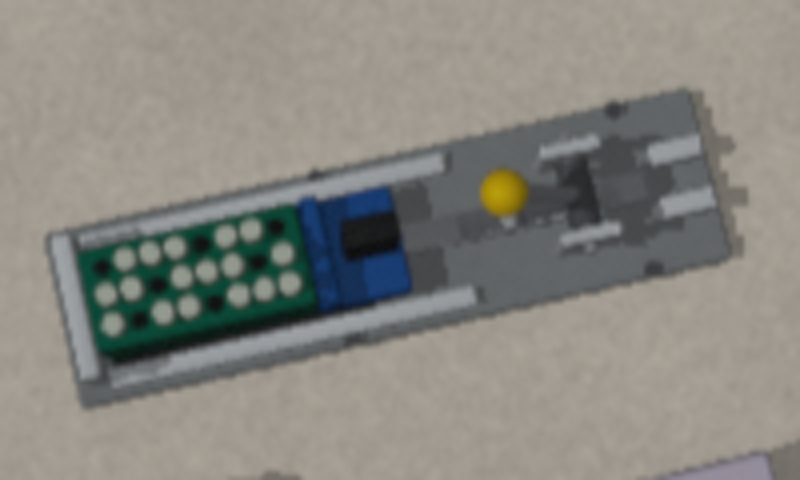

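The pawl is locked, and the rack is flat and tight between jaw and stop. I'll do a numeric check of the gaps before handing in.

```bash
python3 -c "
from h import *
c=load('t15');W=cloud(c);h=cv2.cvtColor(c['image'],cv2.COLOR_RGB2HSV)
L=np.stack([(W[...,:2]-O)@XC,(W[...,:2]-O)@YC,W[...,2]],-1)
inb=(abs(L[...,0])<.06)&(abs(L[...,1])<.19)
def r(n,m):
  p=L[m&inb];b=cv2.minAreaRect((p[:,:2]*1000).astype(np.float32));print(n,len(p),np.round(b[0],1),np.round(b[1],1),round(b[2],2),p[:,2].min().round(3),np.median(p[:,2]).round(4))
H,S,V=h[...,0],h[...,1],h[...,2]
r('green',(H>60)&(H<95)&(S>90)&(L[...,2]>.05)&(L[...,2]<.068))
r('rack',(L[...,1]>.04)&(L[...,1]<.162)&(L[...,2]>.0565)&(L[...,2]<.08))
for lo,hi in((.05,.08),(.13,.16)):
  m=inb&(H>60)&(H<95)&(S>90)&(L[...,1]>lo)&(L[...,1]<hi)&(L[...,2]>.053); print(np.median(L[m][:,2]))
r('jaw',(H>100)&(H<125)&(S>120)&(L[...,2]>.049)&(L[...,2]<.06)&(L[...,1]<.06))
r('knob',(H>18)&(H<32)&(S>150))
r('fin',(L[...,2]>.078)&(L[...,2]<.095)&(L[...,1]>-.025))
"
```

```text
green 816 [ -0.9 104. ] [118.4  55.8] 89.53 0.05 0.0599
rack 1410 [ -0.3 101.9] [ 56.  120.2] 0.01 0.057 0.0612
0.060012702134914164
0.05994219314340854
jaw 157 [ 3.3 32. ] [52.5 51.3] 29.83 0.05 0.0539
knob 103 [ -0.3 -58.5] [22.3 20.9] 76.3 0.104 0.1105
fin 111 [ 0.2 10.7] [15.6 29.8] 0.17 0.078 0.0857
```

```bash
python3 -c "
from h import *
print(order.job_done())"
```

```text
the job is handed in; nothing more can be done
None
```

The job is handed in, at about 39 s on the robot's clock. The green rack is clamped in the bay with the pawl locked.

**Order of work:**
1. I flipped the pawl to released and drew the jaw back to its stop. It pressed there with about 17 N.
2. I lifted the green rack, set it in the bay and let go.
3. I pushed the jaw forward until the rack was tight against the end stop. The jaw did not move under further light pushing.
4. I flipped the pawl back to locked and moved the arm clear.

**Last checks from the camera images:**
- **Jaw:** the fin is at clamp y = 10.7 mm, which gives a jaw value of about 0.030, snug on the rack.
- **Rack:** it is flat, with both ends of its top at 60 mm. It is centred between the rails and square to the clamp within about 0.5°.
- **Pawl:** the knob leans towards the jaw, at clamp y of about -58 mm against -54 mm expected. That fits locked or resting slightly up a tooth.
- **Other items:** in the last top view I probed one point each on the orange rack, tip box and bottle. All matched the start within a few millimetres.

**Problems:**
- The tool drifted up to 4.8° off vertical while carrying the rack. I got it back to about 0.5° before placing, by rising slowly and dropping quickly. The rack stayed upright, and it was pitched about 2° just before release.
- One check script stopped with an error in the final view because the arm hid part of the scene. I measured the clamp, rack and pawl again with another script. I did not re-measure the full outlines of the other items.

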